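Change over the bench shaker

TASK

Change over the bench shaker: tip its splash guard past upright so that it springs to its open stop, slide the red clamp jaw fully open, lift out the finished blue tube block and set it flat on the middle of the green mat. Then, with the guard still open, stand every green-capped sample cup from the pocket tray upright on the shaker's bed between the fence and the jaw, and only then tip the guard back so that it springs closed over them. Leave the jaw open, and do not disturb the other things on the bench.

Things in the scene. Friction and masses are not known exactly. Their poses are not given: they have to be found in the camera images.
- shaker: White bench shaker, fixed, 280 (its x) x 200 (its y) mm, steel deck top 70 mm above the bench. Origin on the bench below the bed's middle line. Its y axis runs from the guard hinge towards the bed; its x axis from the fence towards the jaw. The housing ends 85 mm from the origin at +y, 115 mm at -y.
- bed (a point): Middle of the shaker's bed, on the deck (2.5 mm along +x from the shaker's origin, 70 mm up), axes as the shaker's. The bed is 90 mm wide (y from -45 to +45, rims 10 mm high along both sides) and, with the jaw fully open, 205 mm long (x from -97 at the fence, which is 32 mm high, to +107 at the jaw).
- guard (a joint): Spring-hinged splash guard: clear pane, orange free edge, 235 mm long (x), 120 mm from hinge to edge. 0 = closed: leans over the bed, rising at 50 degrees from the hinge towards the shaker's +y. 1.396 = open: leans likewise out to -y. Upright = snap point at 0.698; the spring drives it away from upright to the nearer stop in under 1 s. A level push of about 6 N on the edge starts it. No catch.
- guard_edge (a point): Middle of the guard's orange free edge (edge 9 mm thick), moves with the guard. 232 mm above the bench at either stop, 260 mm when upright.
- guard_hinge (a point): Middle of the guard's hinge axis (along the shaker's x), 140 mm above the bench, 85 mm to -y of the bed's middle line; fixed to the shaker. The two hinge posts stand at x = -125 and +130 mm from the shaker's origin, a steel spring strut beside the latter.
- jaw (a joint): Red clamp jaw, slides on the shaker: 0 = against the block, 0.095 m = fully open (towards the shaker's +x). Stiff: about 3 N of friction, stays where left. 22 mm thick (x), 76 mm wide (y), top 131 mm above the bench; its lip overhangs the block's top by 8 mm when closed (the lip's underside is 124 mm above the bench).
- jaw_handle (a point): Middle of the jaw's black handle, 14 (x) x 24 (y) x 30 (z) mm, standing on the jaw; spans 131 to 161 mm above the bench. It can be pinched across y from above or pushed.
- block: Finished blue tube block with dark tube holes, loose, 108 (its x) x 50 (y) x 50 mm high, 0.4 kg. Origin at the centre of its underside. At the start it stands on the shaker's deck between fence and jaw.
- mat: Green mat fixed on the bench, 140 (its x) x 90 (y) mm, 4.5 mm thick. Origin at the centre of its underside.
- tray: Grey pocket tray, fixed, 156 x 156 x 32 mm high, floor 5 mm thick, 2 x 2 pockets about 70 mm square with centres 38 mm from the origin along its x and y. Origin at the centre of its underside.
- cup0: Sample cup with a green cap, loose, 80 g: cap 52 mm diameter and 18 mm high on a 51 mm diameter pale body, 60 mm tall in all. Origin at the centre of its underside, z up the axis. May be absent (two or three are there); stands in a pocket of the tray at the start.
- cup1: Sample cup with a green cap, loose, 80 g: cap 52 mm diameter and 18 mm high on a 51 mm diameter pale body, 60 mm tall in all. Origin at the centre of its underside, z up the axis. May be absent (two or three are there); stands in a pocket of the tray at the start.
- cup2: Sample cup with a green cap, loose, 80 g: cap 52 mm diameter and 18 mm high on a 51 mm diameter pale body, 60 mm tall in all. Origin at the centre of its underside, z up the axis. May be absent (two or three are there); stands in a pocket of the tray at the start.
- cup3: Sample cup with a green cap, loose, 80 g: cap 52 mm diameter and 18 mm high on a 51 mm diameter pale body, 60 mm tall in all. Origin at the centre of its underside, z up the axis. May be absent (two or three are there); stands in a pocket of the tray at the start.
- wash: White bottle with red cap, loose, 60 mm diameter, 150 mm tall. Origin at its underside's centre. Bystander.
- beaker: Glass beaker, loose, 70 mm diameter, 85 mm tall. Origin at its underside's centre. Bystander.
- tipbox: Yellow tip box, loose, 120 x 85 x 55 mm. Origin at its underside's centre. Bystander.
- dish: Greenish flat round dish, loose, 60 mm diameter, 15 mm tall. Origin at its underside's centre. Bystander.
- marker: Black marker pen, loose, about 130 mm long, 14 mm thick, lying along its x. Origin under its middle. Bystander.
- timer: White timer, loose, 50 x 70 x 22 mm. Origin at its underside's centre. Bystander.
Not all that is in view belongs to the job. What is shaped like the cup2 but yellow is not meant.

How it is judged:
By the outcome, as a careful person would: the job done as asked, in the order asked, and still so for the second after the job is handed in, with the robot touching nothing.
Of cup0, cup1, cup2, cup3 only 2 to 3 are there at a start; the rules pass over those that are not, and their reading is None.
At some moment in a run one of block, cup0, cup1, cup2, cup3 may be knocked a few centimetres aside while the robot is not near it.
It also fails if it takes over 210 s, if anything falls off the work surface, if the arm or the gripper's body presses on something with over 40 N, if the wrist force passes 120 N, or if a joint passes its speed limit or range.

ROBOT

A 6-joint arm with a two-finger parallel gripper is mounted at the origin on the work surface. World frame = base frame: x ahead of the robot, y to its left, z up, the work surface at z = 0. Lengths are in mm, angles in rad, forces in N, time in s.
With the tool pointing down it reaches from about 300 to 850 mm from the base axis. Payload 4.2 kg.
Tool frame: the origin (TCP) lies midway between the tips of the shut fingers; the grasp point (between the pads) lies 19 mm behind it; z points along the fingers, y is the line along which they close (so a half turn about z gives the same grasp; the last joint's range is limited). The gripper opens to 91 mm and grips with 3 to 60 N. Pads are 32 mm wide; open, the fingers measure 118 mm over their backs; the gripper's body (76 mm by 178 mm) begins 60 mm behind the grasp point.
Start: joints at [-1.187, 0.32, 1.565, -0, 1.257, -0.02], TCP at [225.932, -528.773, 182.976] pointing down, gripper open.
Joint ranges: [-3.11, 3.11], [-0.84, 2.01], [0.21, 2.61], [-1.34, 4.49], [0.05, 2.63], [-2.56, 2.56]. Speed limits (rad/s): [2.57, 2.57, 3.14, 3.14, 3.14, 3.14].

INTERFACE

Orientations are given as a 3x3 rotation matrix whose columns are the frame's x, y, z axes.
In Python, from cell import monitor, capture, close_job, spot_in, pinpoint gives the robot as it stands.
- The arm moves only by the tool drive_tool, never from a script. Its argument "motion" is a list that holds one entry, the list of rows, each a list of 7 numbers: the turn, a rotation vector about the tool's x, y, z in a scale on which 1.0 is 90 degrees, then the shift along the tool's x, y, z in parts of the range, where 1.0 means 75 cm, then the opening, from 0 (shut) to 1 (fully open). A call has 1 to 20 rows; each row is the pose to reach, as a shift and turn from the pose commanded when the call began, along the tool's axes at that moment; what a row does not reach only later rows make up. A row lasts 1/10 s, in which the tool goes at most 50 mm and 8.59 degrees, less where a joint would pass 70% of its speed; a pose out of reach is approached as far as the arm can. A shift or turn number past 1, either way, is cut back to 1. A call with a gripper value outside its range is refused whole. The fingers move at their own pace and stop on an object; "squeeze" is the grip in N (left out, the last holds). Time passes only in rows, so rows that repeat a pose let the fingers close. It gives the time, the measured TCP pose, the force, the opening and the grip force at its end, in the units of the state.
- monitor.get_state(): the state, without advancing time (a new reading comes with each control period).
- capture(name): name is "scene" or "top" or "wrist"; returns a dict with "image" (384x512x3 uint8, red, green, blue), "depth" (384x512 float32, mm along the optical axis (not along the pixel's ray), 0 where there is no reading), "mtx" (3x3 intrinsics, pixels), "cam_to_world" (4x4, takes a point from camera to world coordinates). Camera axes: x right, y up, looking along -z (the intrinsics and any distortion apply to the point x, -y, -z); pixel columns grow to the right and rows downward; lengths in mm; the calibration is good to about 2 mm. A picture is of the moment at which its call begins.
- close_job(): hands the job in; it is judged then, once.
Trained networks look in a picture, given as the dict that the camera call returned (one of the last four; its "shot" number tells which), for a name from the list of things; names that differ only in an ending like _2 or _b are one class to them, and where a whole thing is asked for, a point or a joint stands for the part that bears it (a point fixed in the world has none). Each returns a list of dicts, best first, with "score" (0 to 1); they miss things now and then, are a little off and sometimes report something else, mostly with a low value. They report only what shows in the picture. A call takes as long as a camera call. They do not tell look-alikes from the thing itself.
- spot_in(picture, label): "bbox" ([centre column, centre row, width, height] in pixels, round what is visible of it).
- pinpoint(picture, label): "location" ([row, column] in pixels: a listed point, or the origin of a listed thing).
The state is a dict: "time": time; "qpos": joint angles; "qvel": joint speeds; "joint_torque": joint torques, N m; "ee_pos": TCP position; "eef_rot": TCP orientation; "force": force on the tool from outside, world axes, zero at the start; "torque": the same for the moment, N m; "grip_width": finger opening in mm; "grasp_force": force on a finger pad.
Only numpy, scipy, OpenCV 4.12 (cv2) and the standard library are available. Lean on these libraries where they do the work, as an engineer would, in place of code of your own. Each camera call takes 0.05 s, during which the arm holds its last target. There are 200 camera calls.

## Working session

There is one attempt and no reset: what is moved stays moved. The work goes in short steps, Python scripts to look and compute and a tool call to move; the robot and the scene stay as the last step left them, time stands still between calls to the robot, and variables do not carry over. Pictures are saved under pics/ and viewed, at most 14 in all, crops included, and the job is handed in when it is done.

Besides the shell and the picture viewer there is one more tool, called after "Request:" by a JSON object that holds its "api" and its "payload". drive_tool: Moves the arm, as the interface text tells. Its arguments: {"type":"object","properties":{"motion":{"type":"array","items":{"type":"array","items":{"type":"array","items":{"type":"number"}}}},"squeeze":{"type":"number"}},"required":["motion"]}

```bash
mkdir -p pics; ls; cat > h.py <<'E'
import numpy as np, cv2
from cell import monitor, capture, close_job, spot_in, pinpoint
np.set_printoptions(precision=1, suppress=True)
def save(p,n,box=None,scale=1):
    im=p["image"][...,::-1]
    if box: im=im[box[1]:box[3],box[0]:box[2]]
    cv2.imwrite(f"pics/{n}.png",cv2.resize(im,None,fx=scale,fy=scale,interpolation=cv2.INTER_CUBIC))
def ray(p,r,c):
    K=p["mtx"];T=np.array(p["cam_to_world"])
    d=np.array([(c-K[0][2])/K[0][0],-(r-K[1][2])/K[1][1],-1.])
    return T[:3,3],T[:3,:3]@d
def at_depth(p,r,c):
    o,d=ray(p,r,c);return o+d*p["depth"][int(round(r)),int(round(c))]
def at_z(p,r,c,z):
    o,d=ray(p,r,c);return o+d*(z-o[2])/d[2]
def cloud(p):
    K=np.array(p["mtx"]);T=np.array(p["cam_to_world"]);D=p["depth"]
    v,u=np.mgrid[:384,:512]
    P=np.stack([(u-K[0,2])/K[0,0]*D,-(v-K[1,2])/K[1,1]*D,-D],-1)
    W=P@T[:3,:3].T+T[:3,3]; W[D<=0]=np.nan; return W
E
python3 - <<'E'
from h import *
a=capture("scene");b=capture("top")
save(a,"scene0",scale=1.5);save(b,"top0",scale=1.5)
print([k for k in a], a["mtx"],b["mtx"],a["cam_to_world"],b["cam_to_world"])
for n,p in(("scene",a),("top",b)):
  for l in ["shaker","bed","guard_edge","guard_hinge","jaw_handle","block","mat","tray","cup0"]:
    print(n,l,[(np.round(x["location"]),round(x["score"],2),at_depth(p,*x["location"])) for x in pinpoint(p,l) if 0<x["location"][0]<383 and 0<x["location"][1]<511][:5])
s=monitor.get_state();print(s["ee_pos"],s["eef_rot"],s["force"],s["time"])
E
```

```text
pics
['image', 'depth', 'mtx', 'cam_to_world', 'shot'] [[448.6   0.  248.2]
 [  0.  448.6 193.1]
 [  0.    0.    1. ]] [[366.2   0.  257.5]
 [  0.  366.2 195.5]
 [  0.    0.    1. ]] [[  -0.3   -0.5    0.8 1551.5]
 [   0.9   -0.2    0.3  426.4]
 [   0.     0.8    0.6  862.3]
 [   0.     0.     0.     1. ]] [[   0.     1.    -0.2  423.7]
 [  -1.     0.    -0.   117.7]
 [  -0.     0.2    1.  1028.8]
 [   0.     0.     0.     1. ]]
scene shaker [(array([203., 177.]), 0.58, array([ 602.3, -106.9,   74.5]))]
scene bed []
scene guard_edge [(array([140., 169.]), 0.56, array([ 393.4, -231.9,  153.6]))]
scene guard_hinge [(array([160., 150.]), 0.66, array([ 636.4, -159.1,  230.3]))]
scene jaw_handle [(array([168., 174.]), 0.81, array([ 549.5, -135.2,  156.1]))]
scene block [(array([180., 180.]), 0.83, array([ 552.9, -117.7,  122.3]))]
scene mat [(array([223., 259.]), 0.91, array([527.9, 128.5,   7. ])), (array([269., 242.]), 0.31, array([745.5, 149.2,  20.5]))]
scene tray []
scene cup0 [(array([214., 310.]), 0.93, array([470.4, 268.7,  36.5])), (array([214., 370.]), 0.85, array([433.3, 440.3,
[... 838 characters left out ...]
16.]), 0.5, array([436. , 249.8,  62.7]))]
top mat [(array([226., 263.]), 0.97, array([505.6, 128.1,   3.5]))]
top tray [(array([235., 199.]), 0.59, array([477.8, 305.1,   8.2])), (array([219., 187.]), 0.51, array([518.3, 328.1,  63.1])), (array([143., 205.]), 0.36, array([746.9, 299.7,   2.7]))]
top cup0 [(array([282., 150.]), 0.95, array([352.5, 417.5,  58.3])), (array([220., 186.]), 0.8, array([514.6, 332.1,  62.3])), (array([250., 215.]), 0.79, array([438.3, 252. ,  64.3])), (array([287., 175.]), 0.76, array([340.7, 353.3,  56.9])), (array([247., 187.]), 0.61, array([443.3, 323.7,  65.8]))]
[ 225.9 -528.8  183. ] [[ 0.9  0.4  0. ]
 [ 0.4 -0.9 -0. ]
 [ 0.   0.  -1. ]] [ 0.2 -0.3  0.2] 1.0
```

View pics/scene0.png

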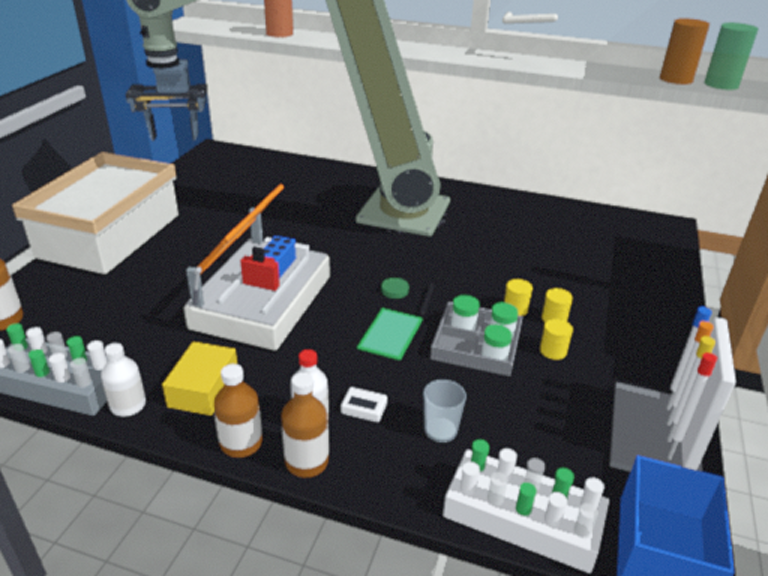

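View pics/top0.png

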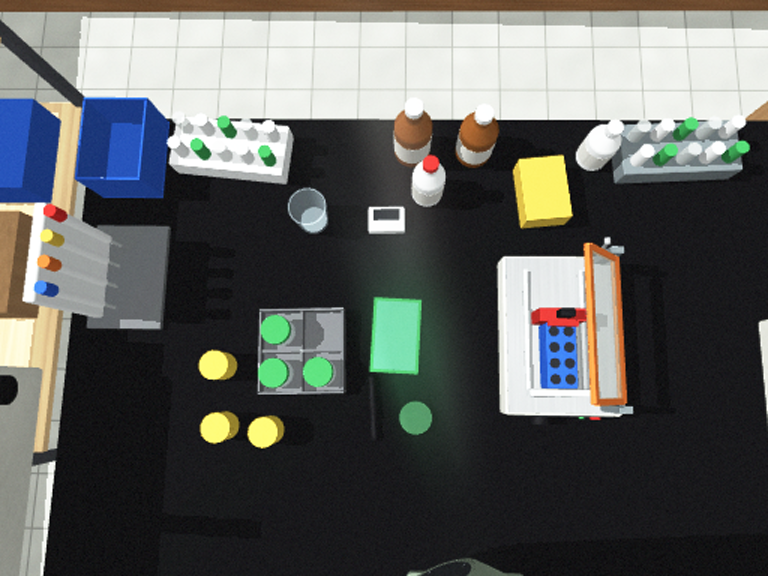

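The scene picture shows the shaker left of centre with the guard leaning over blue block and red jaw, mat at (390,333) and the tray with three green caps at (466,310), (504,318), (497,342). The top picture shows fence low and jaw high, so shaker x ≈ world +x. The green caps in the tray are at (275,328), (273,373), (318,373); the yellow ones stand outside the tray and are decoys. Next I measure.

```bash
cat >> h.py <<'E'
def mask(p,name):
    h=cv2.cvtColor(p["image"],cv2.COLOR_RGB2HSV);H,S,V=h[...,0].astype(int),h[...,1],h[...,2]
    return {"green":(abs(H-70)<15)&(S>90)&(V>70),"blue":(abs(H-112)<12)&(S>120)&(V>60),"orange":(abs(H-11)<8)&(S>150)&(V>120),
      "red":((H<6)|(H>172))&(S>150)&(V>90),"white":(S<50)&(V>110)}[name]
def rect(P):
    r=cv2.minAreaRect(P[:,:2].astype(np.float32));return r
def sel(p,W,name,lo,hi):
    m=mask(p,name)&(W>np.array(lo)).all(-1)&(W<np.array(hi)).all(-1);return W[m]
E
python3 - <<'E'
from h import *
p=capture("top");W=cloud(p)
def go(n,c,lo,hi):
    P=sel(p,W,c,lo,hi);print(n,len(P),P.mean(0),"zmed",np.median(P[:,2]),np.round(rect(P)[0],1),np.round(rect(P)[1],1),round(rect(P)[2],1))
    return P
go("mat","green",[400,60,-10],[620,190,15])
go("blocktop","blue",[380,-250,112],[620,-80,130])
go("edge","orange",[300,-300,215],[800,-50,245])
go("white deck","white",[350,-300,40],[750,0,80])
go("jaw","red",[400,-250,123],[700,-60,140])
g=(mask(p,"green")&(W[...,2]>40)&(W[...,1]>200)&(W[...,1]<420)&(W[...,0]<650)).astype(np.uint8)
n,l,st,c=cv2.connectedComponentsWithStats(g)
for i in range(1,n):
    if st[i,4]>80:
        P=W[l==i];print("cup",c[i],st[i],P.mean(0),cv2.minEnclosingCircle(P[P[:,2]>np.median(P[:,2])-3][:,:2].astype(np.float32)),np.median(P[:,2]))
# block top plane points for full rect incl holes
h=(W[...,2]>116)&(W[...,2]<127)&(W[...,0]>400)&(W[...,0]<540)&(W[...,1]>-160)&(W[...,1]<-70)
P=W[h];print("blk",rect(P),len(P))
s=capture("scene");Ws=cloud(s)
for n,c,lo,hi in(("edge","orange",[300,-300,215],[800,-50,245]),("mat","green",[400,60,-10],[620,190,15]),("blk","blue",[380,-250,112],[620,-80,130]),("jaw","red",[400,-250,70],[700,-60,140])):
    P=sel(s,Ws,c,lo,hi);print("scene",n,len(P),P.mean(0),rect(P),P.min(0),P.max(0))
save(p,"crop_sh",[320,150,440,290],5)
E
```

```text
mat 1776 [511.5 123.4   3.4] zmed 3.654258694889677 [505.2 116.9] [111.9 161.9] 88.0
blocktop 604 [ 470.8 -144.6  119.2] zmed 119.36913606609943 [ 475.5 -146.5] [ 49.6 105.2] 90.0
edge 590 [ 515.6 -158.9  230.8] zmed 231.30333160184108 [ 518.2 -163.8] [ 22.7 238.5] 89.6
white deck 4308 [ 518.  -124.3   68.8] zmed 69.29436618827503 [ 514.6 -160.7] [278.4 198.3] 0.5
jaw 259 [ 536.1 -145.6  130.2] zmed 130.2950252095319 [ 537.2 -147.7] [29.7 75.8] 0.2
cup [183.2 219.4] [174 210  20  20 311] [516.  338.6  63.9] ((516.5916748046875, 339.86572265625), 25.96736717224121) 64.28561297182955
cup [181.9 248.1] [172 239  21  20 325] [440.4 338.6  63.6] ((440.2712707519531, 339.8224792480469), 26.008054733276367) 64.08908227137465
cup [211.7 247.6] [202 238  20  20 316] [443.2 260.2  64.1] ((443.50531005859375, 260.72607421875), 25.77387046813965) 64.29383805603823
blk ((480.939208984375, -140.01333618164062), (118.61408233642578, 48.010887145996094), 6.805676460266113) 664
scene edge 186 [ 544.1 -155.   230.2] ((521.5052490234375, -159.7523193359375), (22.477935791015625, 240.7826690673828), 88.98922729492188) [ 401.1 -173.   215.1] [ 641.8 -149.3  237.2]
scene mat 968 [518.4 127.4   3.6] ((508.9959411621094, 125.34290313720703), (99.33912658691406, 160.8226318359375), 87.91453552246094) [427.2  74.8  -5.1] [590.3 176.7  11.6]
scene blk 191 [ 465.  -139.8  119.1] ((467.90008544921875, -143.05992126464844), (51.67298889160156, 91.18902587890625), 89.35868835449219) [ 422.5 -169.   112.1] [ 513.7 -117.   123.9]
scene jaw 427 [ 550.6 -141.5  109.2] ((540.1011962890625, -144.65536499023438), (36.619449615478516, 76.48756408691406), 2.2149059772491455) [ 521.3 -182.6   75. ] [ 558.  -105.9  137.7]
```

View pics/crop_sh.png

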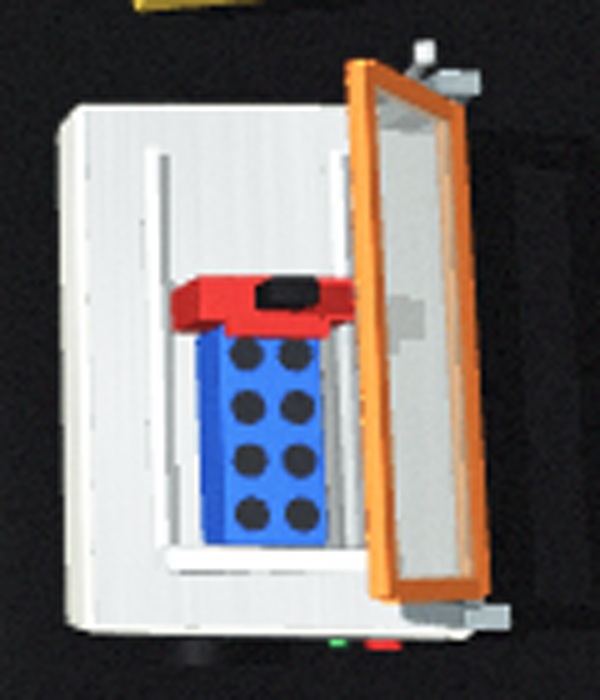

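The crop shows the guard leaning over the bed with its edge at column ≈370. The block (265,430) lies between fence and jaw, with the handle at (290,292), and everything is almost aligned with world axes. First move: square the tool up and go above the bed side of the guard.

```bash
cat >> h.py <<'E'
from scipy.spatial.transform import Rotation as Rt
def to(*pts,yaw=0.0):
    s=monitor.get_state();R=np.array(s["eef_rot"]);p=np.array(s["ee_pos"])
    c,n=np.cos(yaw),np.sin(yaw);G=np.array([[c,n,0],[n,-c,0],[0,0,-1.]])
    print("t",round(s["time"],2),"at",p,"turn",np.round(Rt.from_matrix(R.T@G).as_rotvec(),3))
    for q in pts: print(q,"shift",R.T@(np.array(q)-p))
E
python3 - <<'E'
from h import *
to((300,-400,340),(518,-105,340),(518,-105,215))
p=capture("top");W=cloud(p)
P=sel(p,W,"orange",[300,-300,226],[800,-50,245]);print(np.polyfit(P[:,0],P[:,1],1),P[:,1].max(),P[:,0].min(),P[:,0].max())
E
```

```text
t 1.1 at [ 225.9 -528.8  183. ] turn [ 0.  -0.   0.4]
(300, -400, 340) shift [ 118.7  -89.3 -157. ]
(518, -105, 340) shift [ 435.1 -274.9 -157. ]
(518, -105, 215) shift [ 435.1 -275.   -32. ]
[   0.  -159.6] -152.71220684670772 401.0781826136285 635.3703199939326
```

Careful with the scale: shifts go in shares of 75 cm and turns go in shares of 90 degrees. That gives: 435 mm is 0.58, -157 mm is -0.2093, 0.404 rad is 0.2572.

Request:
{"api": "drive_tool", "payload": {"motion": [[[0, 0, 0, 0, 0, -0.0667, 0], [0, 0, 0, 0, 0, -0.1333, 0], [0, 0, 0.0637, 0, 0, -0.2093, 0], [0, 0, 0.1273, 0.08, -0.0533, -0.2093, 0], [0, 0, 0.191, 0.1587, -0.1067, -0.2093, 0], [0, 0, 0.2572, 0.24, -0.16, -0.2093, 0], [0, 0, 0.2572, 0.32, -0.2133, -0.2093, 0], [0, 0, 0.2572, 0.4, -0.26, -0.2093, 0], [0, 0, 0.2572, 0.4667, -0.3, -0.2093, 0], [0, 0, 0.2572, 0.5333, -0.34, -0.2093, 0], [0, 0, 0.2572, 0.58, -0.3667, -0.2093, 0], [0, 0, 0.2572, 0.58, -0.3667, -0.2093, 0], [0, 0, 0.2572, 0.58, -0.3667, -0.2093, 0], [0, 0, 0.2572, 0.58, -0.3667, -0.2093, 0], [0, 0, 0.2572, 0.58, -0.3667, -0.2093, 0], [0, 0, 0.2572, 0.58, -0.3667, -0.2093, 0]]], "squeeze": 25}}

```text
time: 2.75
ee_pos: [517.4, -105.6, 339.9]
eef_rot: [[1.0, -0.0, -0.001], [-0.0, -1.0, -0.001], [-0.001, 0.001, -1.0]]
force: [-0.3, -0.1, 0.2]
grip_width: 0.6
grasp_force: 0.0
```

Scaled: 138 mm is 0.184, 125 mm is 0.1667.

Request:
{"api": "drive_tool", "payload": {"motion": [[[0, 0, 0, 0, 0, 0.0533, 0], [0, 0, 0, 0, 0, 0.1067, 0], [0, 0, 0, 0, 0, 0.1667, 0], [0, 0, 0, 0, 0.02, 0.1667, 0], [0, 0, 0, 0, 0.0373, 0.1667, 0], [0, 0, 0, 0, 0.0507, 0.1667, 0], [0, 0, 0, 0, 0.064, 0.1667, 0], [0, 0, 0, 0, 0.08, 0.1667, 0], [0, 0, 0, 0, 0.096, 0.1667, 0], [0, 0, 0, 0, 0.112, 0.1667, 0], [0, 0, 0, 0, 0.128, 0.1667, 0], [0, 0, 0, 0, 0.144, 0.1667, 0], [0, 0, 0, 0, 0.16, 0.1667, 0], [0, 0, 0, 0, 0.1733, 0.1667, 0], [0, 0, 0, 0, 0.184, 0.1667, 0], [0, 0, 0, 0, 0.184, 0.1667, 0], [0, 0, 0, 0, 0.184, 0.1667, 0]]]}}

```text
time: 4.45
ee_pos: [517.8, -242.9, 214.9]
eef_rot: [[1.0, -0.0, -0.0], [-0.0, -1.0, 0.0], [-0.0, -0.0, -1.0]]
force: [-0.6, -0.2, 0.1]
grip_width: 0.6
grasp_force: 0.0
```

```bash
python3 - <<'E'
from h import *
p=capture("top");W=cloud(p)
P=sel(p,W,"orange",[300,-420,200],[800,-50,275]);print(len(P),P.mean(0),rect(P))
s=capture("scene");save(s,"sc1",scale=1.5)
E
```

```text
615 [ 516.4 -159.8  229.8] ((518.5738525390625, -168.79742431640625), (36.34840774536133, 239.4481964111328), 89.48303985595703)
```

View pics/sc1.png

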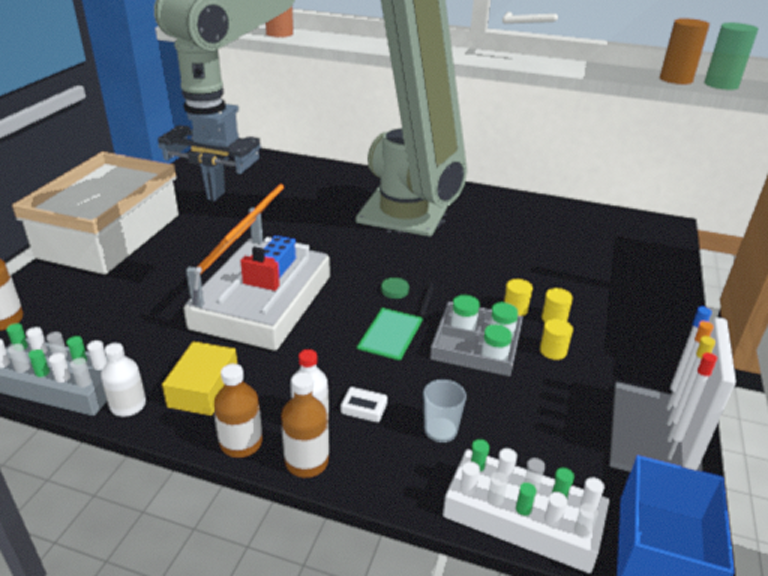

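The picture shows the guard still closed (edge from (200,268) to (282,187)) and the gripper beyond it, with fingertips at (213,195). I need to find out how that happened before moving again.

```bash
cat >> h.py <<'E'
def proj(p,q):
    T=np.array(p["cam_to_world"]);K=np.array(p["mtx"]);c=T[:3,:3].T@(np.array(q)-T[:3,3])
    return [c[0]/-c[2]*K[0,0]+K[0,2],-c[1]/-c[2]*K[1,1]+K[1,2]]
E
python3 - <<'E'
from h import *
s=capture("scene");p=capture("top")
st=monitor.get_state();print(st["time"],st["ee_pos"],st["force"],st["qpos"])
print("tcp scene px*1.5",np.array(proj(s,st["ee_pos"]))*1.5, "edge mid",np.array(proj(s,(518,-155,232)))*1.5,"top",np.array(proj(p,st["ee_pos"]))*1.5)
P=sel(p,cloud(p),"orange",[300,-420,200],[800,-50,275]);print(P.mean(0),P.min(0),P.max(0))
for n,q in(("scene",s),("top",p)):
    print(n,[(x["location"],x["score"]) for x in pinpoint(q,"guard_edge")+pinpoint(q,"guard_hinge")])
a=np.hstack([s["image"][90:230,100:220],p["image"][130:270,330:450]])
cv2.imwrite("pics/both.png",cv2.resize(a[...,::-1],None,fx=3.3,fy=3.3,interpolation=cv2.INTER_CUBIC))
E
```

```text
4.65 [ 517.9 -242.5  215. ] [ 0.1  0.3 -0.1] [-0.5  0.3  1.5  0.   1.3  1.1]
tcp scene px*1.5 [217.5 209.9] edge mid [256.2 209.8] top [644.5 323.3]
[ 515.9 -159.8  229.9] [ 398.9 -186.2  200.9] [ 638.1 -152.6  236.5]
scene [([141.8, 170.4], 0.76), ([159.7, 149.6], 0.7)]
top [([213.2, 391.4], 0.73), ([223.3, 361.0], 0.31), ([216.8, 413.7], 0.97), ([224.8, 359.4], 0.29)]
```

View pics/both.png

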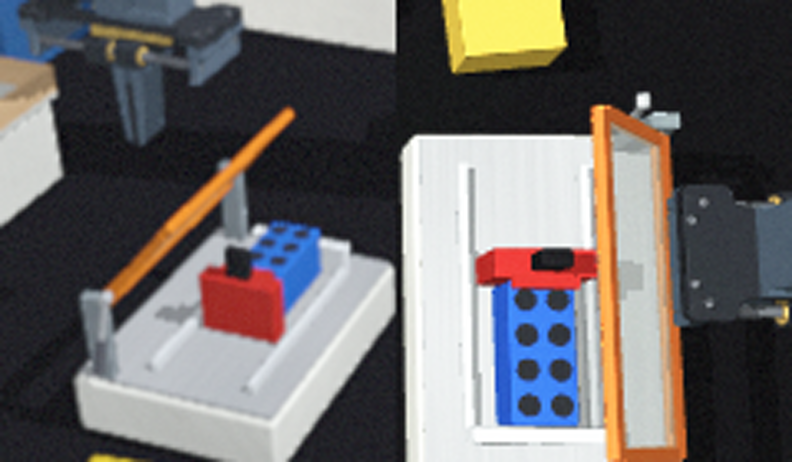

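```bash
python3 - <<'E'
from h import *
for n in("scene","top"):
    p=capture(n);W=cloud(p)
    m=(np.abs(W-np.array([518,-243,270]))<np.array([45,60,75])).all(-1)&~mask(p,"orange")
    P=W[m];print(n,m.sum(),P.min(0),P.max(0))
    if n=="scene":
        for z in range(200,340,10):
            Q=P[(P[:,2]>=z)&(P[:,2]<z+10)]
            if len(Q):print(z,len(Q),Q.mean(0),Q.min(0)[:2],Q.max(0)[:2])
w=capture("wrist");print(np.array(w["cam_to_world"]),np.round(w["mtx"],1)); save(w,"w0",scale=1.2)
E
```

```text
scene 466 [ 496.9 -302.   245.3] [ 561.  -187.6  345. ]
240 12 [ 525.6 -239.5  247.7] [ 501.5 -247. ] [ 537. -233.]
250 31 [ 526.6 -236.2  255.1] [ 503.4 -250.2] [ 540.8 -229. ]
260 40 [ 527.2 -236.4  264.5] [ 503.6 -248.5] [ 539.5 -229.2]
270 41 [ 526.4 -235.7  275. ] [ 499.8 -252.5] [ 539.6 -226.5]
280 36 [ 530.1 -236.4  285.1] [ 504.8 -251. ] [ 540.7 -227.4]
290 45 [ 529.5 -235.5  295. ] [ 505.3 -252. ] [ 539.2 -226.2]
300 48 [ 529.1 -237.1  305.1] [ 503.5 -255. ] [ 540.3 -225.2]
310 22 [ 533.4 -238.8  313.5] [ 507.  -254.7] [ 539.6 -226.2]
320 24 [ 531.2 -223.2  325.8] [ 496.9 -253.6] [ 557.  -214.4]
330 103 [ 550.1 -235.8  335.6] [ 497. -300.] [ 561.  -188.6]
top 225 [ 475.2 -284.4  195.2] [ 561.3 -183.   344.8]
[[   0.     1.     0.2  586. ]
 [  -1.     0.    -0.  -243.6]
 [  -0.    -0.2    1.   417.7]
 [   0.     0.     0.     1. ]] [[327.4   0.  254.3]
 [  0.  327.4 194.7]
 [  0.    0.    1. ]]
```

View pics/w0.png

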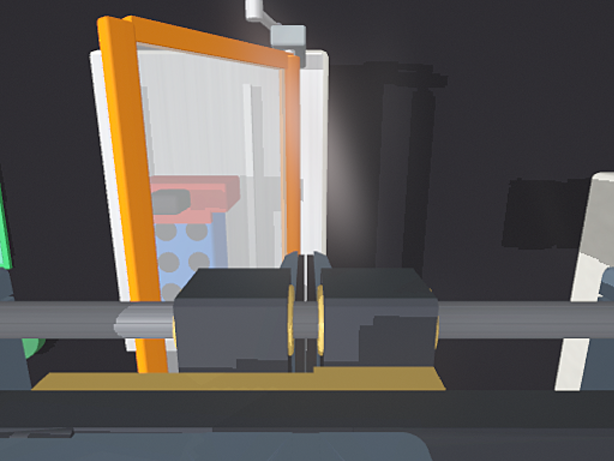

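The wrist view shows the guard closed on the left and the fingers past it. Scene depth puts the fingertips at z≈245, not the reported 215, so they passed over the edge. I'll check this against the wrist camera.

```bash
python3 - <<'E'
from h import *
w=capture("wrist");W=cloud(w)
for n,lo,hi in(("orange",[300,-420,180],[800,-50,280]),("blue",[380,-250,60],[620,-80,150]),("red",[400,-250,60],[700,-60,170])):
    P=sel(w,W,n,lo,hi);print(n,len(P),P.mean(0),np.median(P[:,2]),np.percentile(P[:,2],[5,95]),P.min(0),P.max(0))
# fingertips
for r,c in((212,242),(214,270),(225,200),(225,320),(260,200)):print(r,c,w["depth"][r,c],W[r,c])
D=np.array(w["cam_to_world"]);print(np.round(D,3))
# bench height
b=W[60:200,300:480].reshape(-1,3);print("bench med",np.nanmedian(b,0))
st=monitor.get_state();print(np.round(st["qpos"],4),st["ee_pos"])
E
```

```text
orange 7112 [ 580.  -167.9  225. ] 229.4862289707293 [192.9 234.7] [ 459.1 -206.1  180. ] [ 637.4 -153.2  236.2]<stdin>:4: RuntimeWarning: Mean of empty slice.
  ret = um.true_divide(
  return _methods._mean(a, axis=axis, dtype=dtype,
  ret = ret.dtype.type(ret / rcount)
Traceback (most recent call last):
IndexError: index -1 is out of bounds for axis 0 with size 0
```

```bash
python3 - <<'E' 2>/dev/null
from h import *
w=capture("wrist");W=cloud(w)
P=W[(np.abs(W-np.array([518,-243,270]))<np.array([60,50,90])).all(-1)]
for z in range(180,350,10):
    Q=P[(P[:,2]>=z)&(P[:,2]<z+10)]
    if len(Q):print(z,len(Q),Q.mean(0),Q.min(0)[:2],Q.max(0)[:2])
print("bench",np.nanmedian(W[60:200,300:480].reshape(-1,3),0))
s=capture("scene");Ws=cloud(s)
Q=Ws[(np.abs(Ws-np.array([518,-243,270]))<np.array([45,60,75])).all(-1)&~mask(s,"orange")]
Q=Q[np.argsort(Q[:,2])][:20];print(Q)
E
```

```text
180 1406 [ 543.5 -198.5  185. ] [ 504.7 -204.5] [ 578.  -193.1]
190 240 [ 543.5 -193.9  191. ] [ 508.  -195.6] [ 577.4 -193. ]
240 41 [ 533.9 -243.8  248.2] [ 531.3 -249.9] [ 535.4 -237.6]
250 183 [ 534.5 -243.7  255.6] [ 533.  -253.1] [ 535.5 -234.4]
260 244 [ 534.6 -243.8  265.3] [ 533.  -254.2] [ 535.6 -233.3]
270 176 [ 534.2 -243.7  274.8] [ 532.8 -252. ] [ 535.7 -237.8]
280 192 [ 534.1 -243.7  285.2] [ 532.8 -248.8] [ 535.6 -238.6]
290 152 [ 533.7 -243.8  294.6] [ 532.8 -247.7] [ 535.6 -239.8]
300 502 [ 516.3 -243.7  303.1] [ 509.3 -247.3] [ 524.8 -240.2]
310 25 [ 523.3 -243.3  318.4] [ 514.7 -247.3] [ 526.6 -240.2]
320 66 [ 543.3 -242.2  328.3] [ 521.8 -265.7] [ 555.6 -219.3]
330 2706 [ 554.4 -243.4  336.2] [ 531.5 -292.9] [ 556.4 -193.1]
340 19135 [ 549.3 -243.1  346.4] [ 535.5 -293. ] [ 556.6 -193. ]
bench [ 565.4 -412.4    0.8]
[[ 533.3 -243.2  245.5]
 [ 534.7 -245.6  245.7]
 [ 504.1 -236.3  246. ]
 [ 518.  -235.2  246.2]
 [ 535.6 -238.2  247.5]
 [ 534.  -249.1  248. ]
 [ 536.5 -234.3  248.7]
 [ 534.  -242.2  249.2]
 [ 524.2 -234.6  249.3]
 [ 503.4 -232.9  249.6]
 [ 517.3 -231.8  249.8]
 [ 534.4 -238.6  250.1]
 [ 532.5 -233.1  250.2]
 [ 537.2 -243.5  250.6]
 [ 514.4 -233.2  251.4]
 [ 500.9 -234.1  251.5]
 [ 507.9 -233.5  251.6]
 [ 533.6 -245.5  251.7]
 [ 533.4 -242.2  252.3]
 [ 530.4 -234.   252.3]]
```

The two cameras agree: lateral position is exact, but the real fingertips sit about 29 mm above the reported TCP. I will command every height 29 mm lower and redo the push with the real tip at z≈213.

Scaled: -138 mm is -0.184, -118 mm is -0.1573.

Request:
{"api": "drive_tool", "payload": {"motion": [[[0, 0, 0, 0, 0, -0.0533, 0], [0, 0, 0, 0, -0.0533, -0.0533, 0], [0, 0, 0, 0, -0.1067, -0.0533, 0], [0, 0, 0, 0, -0.1533, -0.0533, 0], [0, 0, 0, 0, -0.184, -0.0533, 0], [0, 0, 0, 0, -0.184, -0.0533, 0], [0, 0, 0, 0, -0.184, -0.0067, 0], [0, 0, 0, 0, -0.184, 0.0413, 0], [0, 0, 0, 0, -0.184, 0.0413, 0], [0, 0, 0, 0, -0.1573, 0.0413, 0], [0, 0, 0, 0, -0.1413, 0.0413, 0], [0, 0, 0, 0, -0.128, 0.0413, 0], [0, 0, 0, 0, -0.112, 0.0413, 0], [0, 0, 0, 0, -0.096, 0.0413, 0], [0, 0, 0, 0, -0.08, 0.0413, 0], [0, 0, 0, 0, -0.064, 0.0413, 0], [0, 0, 0, 0, -0.048, 0.0413, 0], [0, 0, 0, 0, -0.032, 0.0413, 0], [0, 0, 0, 0, -0.016, 0.0413, 0], [0, 0, 0, 0, 0, 0.0413, 0]]]}}

```text
time: 7.15
ee_pos: [517.6, -244.4, 183.6]
eef_rot: [[1.0, -0.001, -0.001], [-0.001, -1.0, -0.0], [-0.001, 0.0, -1.0]]
force: [-0.8, -1.2, 0.5]
grip_width: 0.5
grasp_force: 0.0
```

Scaled: -120 mm is -0.16, -80 mm is -0.1067.

Request:
{"api": "drive_tool", "payload": {"motion": [[[0, 0, 0, 0, 0.0107, 0, 0], [0, 0, 0, 0, 0.016, 0, 0], [0, 0, 0, 0, 0.016, 0, 0], [0, 0, 0, 0, 0.016, 0, 0], [0, 0, 0, 0, 0.016, -0.0533, 0], [0, 0, 0, 0, 0.016, -0.1067, 1], [0, 0, 0, 0, 0.016, -0.16, 1], [0, 0, 0, 0, 0.016, -0.16, 1]]]}}

```text
time: 7.95
ee_pos: [520.4, -255.6, 310.5]
eef_rot: [[1.0, 0.001, 0.011], [0.001, -1.0, -0.006], [0.011, 0.006, -1.0]]
force: [-1.2, -0.1, -0.6]
grip_width: 21.5
grasp_force: 0.0
```

```bash
python3 - <<'E'
from h import *
p=capture("top");W=cloud(p);s=capture("scene");Ws=cloud(s)
for q,V in((p,W),(s,Ws)):
    P=sel(q,V,"orange",[300,-420,200],[800,-50,275]);print(len(P),P.mean(0),P.min(0),P.max(0))
B=sel(p,W,"blue",[380,-250,112],[620,-80,130]);print("block",rect(B))
J=sel(p,W,"red",[400,-250,123],[700,-60,140]);print("jaw",rect(J))
m=(W>np.array([510,-185,152])).all(-1)&(W<np.array([600,-110,170])).all(-1);print("handle",m.sum(),rect(W[m]),W[m].mean(0))
save(s,"sc2",scale=1.5)
to((546,-146,220))
E
```

```text
569 [ 488.2 -300.5  226.1] [ 398.7 -312.5  200.1] [ 637.5 -276.7  236.3]
260 [ 537.7 -298.2  225.8] [ 397.5 -311.   200.2] [ 643.  -270.9  235.5]
block ((475.8609313964844, -146.41815185546875), (105.1451416015625, 49.82415771484375), 0.890042781829834)
jaw ((536.8685913085938, -147.0819854736328), (75.1625747680664, 29.483829498291016), 89.46034240722656)
handle 63 ((541.6971435546875, -146.98873901367188), (22.847116470336914, 12.987022399902344), 89.53036499023438) [ 541.6 -146.7  160.1]
t 8.05 at [ 518.1 -254.6  304.7] turn [ 0. -0.  0.]
(546, -146, 220) shift [  27.8 -108.6   84.7]
```

Guard is open (edge at y≈-300, z 226). Now I pinch the jaw handle at (542,-147).

Scaled: 197 mm is 0.2627, 155 mm is 0.2067.

Request:
{"api": "drive_tool", "payload": {"motion": [[[0, 0, 0, 0.016, -0.0533, 0, 1], [0, 0, 0, 0.032, -0.1067, 0, 1], [0, 0, 0, 0.032, -0.144, 0, 1], [0, 0, 0, 0.032, -0.144, 0.0533, 1], [0, 0, 0, 0.032, -0.144, 0.1067, 1], [0, 0, 0, 0.032, -0.144, 0.16, 1], [0, 0, 0, 0.032, -0.144, 0.2067, 1], [0, 0, 0, 0.032, -0.144, 0.24, 1], [0, 0, 0, 0.032, -0.144, 0.2627, 1], [0, 0, 0, 0.032, -0.144, 0.2627, 1], [0, 0, 0, 0.032, -0.144, 0.2627, 0], [0, 0, 0, 0.032, -0.144, 0.2627, 0], [0, 0, 0, 0.032, -0.144, 0.2627, 0], [0, 0, 0, 0.032, -0.144, 0.2627, 0], [0, 0, 0, 0.032, -0.144, 0.2627, 0], [0, 0, 0, 0.032, -0.144, 0.2627, 0], [0, 0, 0, 0.032, -0.144, 0.2627, 0], [0, 0, 0, 0.032, -0.144, 0.2627, 0], [0, 0, 0, 0.032, -0.144, 0.2627, 0]]], "squeeze": 25}}

```text
time: 9.95
ee_pos: [541.9, -147.2, 106.9]
eef_rot: [[1.0, -0.0, 0.0], [-0.0, -1.0, -0.0], [0.0, 0.0, -1.0]]
force: [-1.0, 0.5, 0.6]
grip_width: 23.9
grasp_force: 25.0
```

Scaled: -100 mm is -0.1333, 97 mm is 0.1293.

Request:
{"api": "drive_tool", "payload": {"motion": [[[0, 0, 0, 0.008, 0, 0, 0], [0, 0, 0, 0.0213, 0, 0, 0], [0, 0, 0, 0.0347, 0, 0, 0], [0, 0, 0, 0.048, 0, 0, 0], [0, 0, 0, 0.0613, 0, 0, 0], [0, 0, 0, 0.0747, 0, 0, 0], [0, 0, 0, 0.088, 0, 0, 0], [0, 0, 0, 0.1013, 0, 0, 0], [0, 0, 0, 0.1147, 0, 0, 0], [0, 0, 0, 0.1227, 0, 0, 0], [0, 0, 0, 0.1293, 0, 0, 0], [0, 0, 0, 0.1293, 0, 0, 0], [0, 0, 0, 0.1293, 0, 0, 0], [0, 0, 0, 0.1267, 0, 0, 1], [0, 0, 0, 0.1267, 0, 0, 1], [0, 0, 0, 0.1267, 0, 0, 1], [0, 0, 0, 0.1267, 0, 0, 1], [0, 0, 0, 0.1267, 0, -0.0533, 1], [0, 0, 0, 0.1267, 0, -0.1067, 1], [0, 0, 0, 0.1067, 0, -0.1333, 1]]]}}

```text
time: 11.95
ee_pos: [624.9, -147.2, 210.4]
eef_rot: [[1.0, 0.0, 0.007], [0.0, -1.0, -0.001], [0.007, 0.001, -1.0]]
force: [0.2, -0.6, -0.4]
grip_width: 76.8
grasp_force: 0.0
```

```bash
python3 - <<'E'
from h import *
w=capture("wrist");W=cloud(w);s=capture("scene");Ws=cloud(s)
J=sel(s,Ws,"red",[400,-250,75],[750,-60,140]);print("jaw scene",J.min(0),J.max(0))
m=(Ws>np.array([510,-185,135])).all(-1)&(Ws<np.array([700,-110,163])).all(-1);print("handle",m.sum(),Ws[m].mean(0),Ws[m].min(0),Ws[m].max(0))
for q,V in((w,W),(s,Ws)):
    B=sel(q,V,"blue",[380,-250,114],[620,-80,126]);
    if len(B)>10: print("block",len(B),rect(B),B.mean(0),np.percentile(B,[1,99],axis=0))
P=sel(s,Ws,"orange",[300,-420,200],[800,-50,275]);print("edge",P.mean(0))
save(s,"sc3",scale=1.5);st=monitor.get_state();print(st["force"])
to((475.5,-147,200),(475.5,-147,60))
E
```

```text
jaw scene [ 619.2 -183.    76.5] [ 653.7 -106.2  139.2]
handle 86 [ 641.8 -143.4  150. ] [ 633.6 -157.9  135.5] [ 649.5 -132.3  162.6]
block 1033 ((514.96435546875, -146.72747802734375), (30.47173309326172, 48.575252532958984), 0.2365102469921112) [ 516.5 -146.8  120.5] [[ 500.1 -170.8  116.7]
 [ 529.7 -122.8  122.6]]
block 282 ((478.6495361328125, -144.62026977539062), (112.2759780883789, 51.55168533325195), 1.4321441650390625) [ 483.3 -142.5  119.2] [[ 425.6 -167.8  114.3]
 [ 532.4 -118.7  123.1]]
edge [ 575.4 -297.6  224.8]
[0.4 0.2 0.2]
t 12.05 at [ 623.1 -147.4  211.2] turn [ 0. -0. -0.]
(475.5, -147, 200) shift [-147.7   -0.3   10.1]
(475.5, -147, 60) shift [-148.7   -0.6  150.1]
```

Jaw is fully open and the block is at (476,-147). Grasping the block.

Scaled: 148 mm is 0.1973, -146 mm is -0.1947.

Request:
{"api": "drive_tool", "payload": {"motion": [[[0, 0, 0, -0.0533, 0, 0, 1], [0, 0, 0, -0.1067, 0, 0, 1], [0, 0, 0, -0.16, 0, 0, 1], [0, 0, 0, -0.1947, 0, 0, 1], [0, 0, 0, -0.1947, 0, 0, 1], [0, 0, 0, -0.1947, 0, 0.0533, 1], [0, 0, 0, -0.1947, 0, 0.1067, 1], [0, 0, 0, -0.1947, 0, 0.1467, 1], [0, 0, 0, -0.1947, 0, 0.1733, 1], [0, 0, 0, -0.1947, 0, 0.1973, 1], [0, 0, 0, -0.1947, 0, 0.1973, 1], [0, 0, 0, -0.1947, 0, 0.1973, 0], [0, 0, 0, -0.1947, 0, 0.1973, 0], [0, 0, 0, -0.1947, 0, 0.1973, 0], [0, 0, 0, -0.1947, 0, 0.1973, 0], [0, 0, 0, -0.1947, 0, 0.1973, 0], [0, 0, 0, -0.1947, 0, 0.1973, 0], [0, 0, 0, -0.1947, 0, 0.1973, 0]]], "squeeze": 35}}

```text
time: 13.85
ee_pos: [476.1, -146.9, 59.4]
eef_rot: [[1.0, -0.0, 0.001], [-0.0, -1.0, -0.0], [0.001, 0.0, -1.0]]
force: [-0.4, 0.2, 3.0]
grip_width: 49.7
grasp_force: 35.0
```

```bash
python3 - <<'E'
from h import *
p=capture("top");W=cloud(p)
P=sel(p,W,"green",[400,60,-5],[620,190,12])
m=(mask(p,"green")).astype(np.uint8)
n,l,st,c=cv2.connectedComponentsWithStats(m)
i=l[226,263]
cn,_=cv2.findContours((l==i).astype(np.uint8),0,2)
r=cv2.minAreaRect(cn[0]);box=cv2.boxPoints(r)
print(i,st[i],[at_z(p,b[1],b[0],4.5) for b in box]);Q=np.array([at_z(p,b[1],b[0],4.5) for b in box]);print("mat",Q.mean(0),np.linalg.norm(Q[1]-Q[0]),np.linalg.norm(Q[2]-Q[1]),np.degrees(np.arctan2(*(Q[1]-Q[0])[[1,0]])))
print(monitor.get_state()["ee_pos"],monitor.get_state()["grip_width"])
E
```

```text
7 [ 246  198   40   56 1777] [array([434.8, 175.1,   4.5]), array([588.1, 169.6,   4.5]), array([583.2,  60. ,   4.5]), array([430.6,  68.1,   4.5])]
mat [509.2 118.2   4.5] 153.39272795699523 109.68616221238746 -2.0549921008331506
[ 476.1 -146.9   59.4] 49.911142915994034
```

Scaled: -100 mm is -0.1333, -85 mm is -0.1133.

Request:
{"api": "drive_tool", "payload": {"motion": [[[0, 0, 0, 0, 0, -0.0133, 0], [0, 0, 0, 0, 0, -0.0333, 0], [0, 0, 0, 0, 0, -0.06, 0], [0, 0, 0, 0, 0, -0.0867, 0], [0, 0, 0, 0, 0, -0.1133, 0], [0, 0, 0, 0, 0, -0.1333, 0], [0, 0, 0, 0, 0, -0.1333, 0]]]}}

```text
time: 14.6
ee_pos: [477.0, -147.5, 161.0]
eef_rot: [[1.0, -0.0, 0.004], [-0.0, -1.0, -0.002], [0.004, 0.002, -1.0]]
force: [0.5, 0.0, -2.8]
grip_width: 49.8
grasp_force: 35.0
```

```bash
python3 - <<'E'
from h import *
p=capture("top");s=capture("scene")
for q in(p,s):
    W=cloud(q);h=cv2.cvtColor(q["image"],cv2.COLOR_RGB2HSV)
    x=pinpoint(q,"mat")[0]["location"];r0,c0=int(x[0]),int(x[1]);print(x,h[r0,c0],at_z(q,*x,2))
    for V in(120,150,180):
        m=((abs(h[...,0].astype(int)-72)<18)&(h[...,2]>V)).astype(np.uint8)
        n,l,st,c=cv2.connectedComponentsWithStats(m);i=l[r0,c0]
        if i==0: continue
        cn,_=cv2.findContours((l==i).astype(np.uint8),0,1)
        r=cn[0].reshape(-1,2);Q=np.array([at_z(q,b[1],b[0],4.5)[:2] for b in r]).astype(np.float32)
        print(V,st[i][4],cv2.minAreaRect(Q))
P=sel(p,cloud(p),"blue",[380,-250,150],[620,-80,300]);print("held",len(P),rect(P),np.median(P[:,2]))
E
```

```text
[226.2, 261.8] [ 76 115 227] [506.  130.6   2. ]
120 1621 ((514.53857421875, 126.0426025390625), (90.4306640625, 140.30224609375), 87.58798217773438)
150 1585 ((514.4457397460938, 126.0394058227539), (89.26211547851562, 139.1703338623047), 87.52163696289062)
180 1546 ((514.46728515625, 126.4473876953125), (88.5202407836914, 137.55409240722656), 87.6091537475586)
[224.7, 258.8] [ 80 117 194] [530.3 127.9   2. ]
120 900 ((516.3792724609375, 127.65156555175781), (92.51152038574219, 145.2484588623047), 87.51974487304688)
150 843 ((516.4327392578125, 127.96703338623047), (90.42425537109375, 140.53912353515625), 87.9459457397461)
180 760 ((515.5557861328125, 127.64610290527344), (85.3904800415039, 133.4288330078125), 87.41020965576172)
held 216 ((476.16400146484375, -134.75523376464844), (105.28804779052734, 73.42213439941406), 1.179804801940918) 220.00468206727209
```

Mat centre is (515,127), long side turned -2.4°. Moving the block there.

Scaled: -274 mm is -0.3653, 165 mm is 0.22, 0.042 rad is 0.0267.

Request:
{"api": "drive_tool", "payload": {"motion": [[[0, 0, 0, 0.004, -0.02, 0, 0], [0, 0, 0, 0.0107, -0.06, 0, 0], [0, 0, 0.0064, 0.0187, -0.1067, 0, 0], [0, 0, 0.0127, 0.0267, -0.1533, 0, 0], [0, 0, 0.0191, 0.0333, -0.2, 0, 0], [0, 0, 0.0267, 0.04, -0.2467, 0, 0], [0, 0, 0.0267, 0.0453, -0.2933, 0, 0], [0, 0, 0.0267, 0.0493, -0.3333, 0, 0], [0, 0, 0.0267, 0.052, -0.3573, 0, 0], [0, 0, 0.0267, 0.052, -0.3653, 0, 0], [0, 0, 0.0267, 0.052, -0.3653, 0.0267, 0], [0, 0, 0.0267, 0.052, -0.3653, 0.0667, 0], [0, 0, 0.0267, 0.052, -0.3653, 0.1133, 0], [0, 0, 0.0267, 0.052, -0.3653, 0.1533, 0], [0, 0, 0.0267, 0.052, -0.3653, 0.184, 0], [0, 0, 0.0267, 0.052, -0.3653, 0.2027, 0], [0, 0, 0.0267, 0.052, -0.3653, 0.2133, 0], [0, 0, 0.0267, 0.052, -0.3653, 0.2187, 0], [0, 0, 0.0267, 0.052, -0.3653, 0.22, 0], [0, 0, 0.0267, 0.052, -0.3653, 0.22, 0]]]}}

```text
time: 16.8
ee_pos: [515.4, 127.0, -5.6]
eef_rot: [[0.999, -0.042, 0.001], [-0.042, -0.999, 0.0], [0.001, -0.0, -1.0]]
force: [-0.1, -0.5, -2.9]
grip_width: 49.7
grasp_force: 35.0
```

Scaled: -145 mm is -0.1933, 1.5 mm is 0.002, -0.042 rad is -0.0267.

Request:
{"api": "drive_tool", "payload": {"motion": [[[0, 0, 0, 0, 0, 0.0013, 0], [0, 0, 0, 0, 0, 0.002, 0], [0, 0, 0, 0, 0, 0.002, 0], [0, 0, 0, 0, 0, 0.0013, 1], [0, 0, 0, 0, 0, 0.0013, 1], [0, 0, 0, 0, 0, 0.0013, 1], [0, 0, 0, 0, 0, 0.0013, 1], [0, 0, 0, 0, 0, 0.0013, 1], [0, 0, 0, 0, 0, 0.0013, 1], [0, 0, 0, 0, 0, -0.0267, 1], [0, 0, 0, 0, 0, -0.08, 1], [0, 0, 0, 0, 0, -0.1333, 1], [0, 0, 0, 0, -0.0267, -0.18, 1], [0, 0, -0.0267, 0, -0.0667, -0.1933, 1], [0, 0, -0.0267, 0, -0.1067, -0.1933, 1], [0, 0, -0.0267, 0, -0.1067, -0.1933, 1]]]}}

```text
time: 18.4
ee_pos: [518.7, 209.9, 139.5]
eef_rot: [[1.0, 0.003, 0.002], [0.003, -1.0, 0.002], [0.002, -0.002, -1.0]]
force: [-0.5, 0.0, -0.4]
grip_width: 91.3
grasp_force: 0.0
```

```bash
cat >> h.py <<'E'
def cups(p):
    W=cloud(p);o=[]
    g=(mask(p,"green")&(W[...,2]>40)).astype(np.uint8)
    n,l,st,c=cv2.connectedComponentsWithStats(g)
    for i in range(1,n):
        if 100<st[i,4]:
            P=W[l==i]
            if P[:,0].mean()<700:
                z=np.median(P[:,2]);Q=P[P[:,2]>z-3][:,:2].astype(np.float32);(x,y),r=cv2.minEnclosingCircle(Q)
                o.append((round(x,1),round(y,1),round(r,1),round(z,1)))
    return o
E
python3 - <<'E'
from h import *
p=capture("top");W=cloud(p);s=capture("scene")
for q in (p,s):
    B=sel(q,cloud(q),"blue",[400,40,40],[620,200,70]);print("block",len(B),rect(B),np.median(B[:,2]))
    print(cups(q))
print([(x["bbox"],x["score"]) for x in spot_in(p,"cup0")])
save(p,"tray1",[130,180,300,310],4.5)
J=sel(p,W,"red",[400,-250,123],[750,-60,140]);print("jaw",rect(J))
to((516.5,340,150),(516.5,340,8))
E
```

```text
block 211 ((514.1011962890625, 116.3612289428711), (29.631786346435547, 107.35668182373047), 87.77738189697266) 53.21505940642692
[(443.4, 261.0, 26.0, np.float64(64.0))]
block 402 ((517.3950805664062, 129.06646728515625), (50.74845886230469, 112.77125549316406), 86.91265869140625) 53.07796724864028
[(-717.7, 780.1, 52.8, np.float64(322.1)), (449.1, 262.4, 28.5, np.float64(63.8)), (480.5, 344.2, 66.2, np.float64(63.6))]
[([148.5, 242.4, 29.8, 14.9], 0.93), ([213.8, 246.6, 18.7, 19.1], 0.8), ([170.4, 289.9, 16.4, 22.3], 0.7), ([146.4, 286.2, 23.8, 22.7], 0.64), ([371.3, 175.1, 36.2, 17.9], 0.38)]
jaw ((631.2664794921875, -146.89089965820312), (74.70140838623047, 29.0164852142334), 89.97972869873047)
t 18.55 at [517.8 206.4 138.4] turn [0. 0. 0.]
(516.5, 340, 150) shift [  -1.3 -133.6  -11.7]
(516.5, 340, 8) shift [  -1.2 -133.7  130.3]
```

View pics/tray1.png

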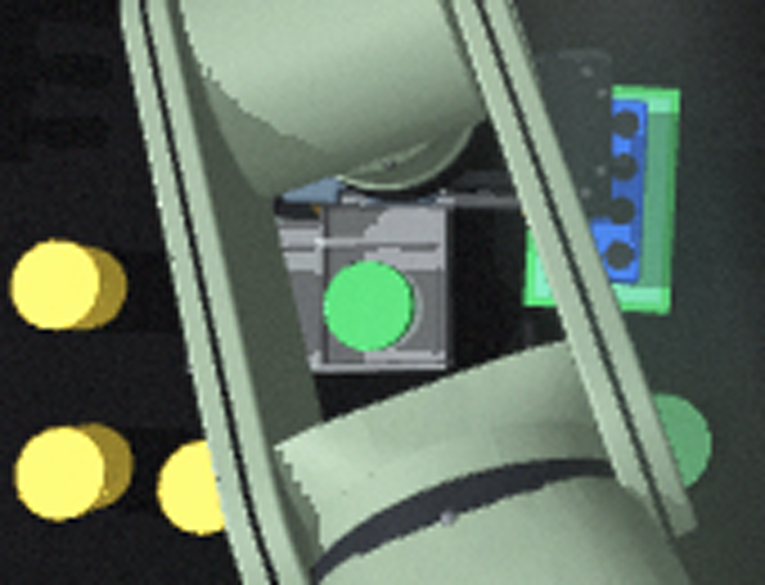

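Jaw travelled 94.4 mm, which is fully open. The crop shows a green-capped cup in a tray pocket at (368,306) and yellow look-alikes outside the tray at (58,284), (60,473), (195,487). The green ones standing in pockets fit the description. The arm hides the others, so I move over them and use the wrist camera.

Scaled: -130 mm is -0.1733, -115 mm is -0.1533.

Request:
{"api": "drive_tool", "payload": {"motion": [[[0, 0, 0, -0.0027, -0.0533, -0.0133, 0.75], [0, 0, 0, -0.0027, -0.1067, -0.0267, 0.75], [0, 0, 0, -0.0027, -0.1533, -0.0267, 0.75], [0, 0, 0, -0.0027, -0.1733, -0.0267, 0.75], [0, 0, 0, -0.0027, -0.1733, -0.0267, 0.75], [0, 0, 0, -0.0027, -0.1733, -0.0267, 0.75], [0, 0, 0, -0.0027, -0.1733, -0.0267, 0.75]]]}}

```text
time: 19.25
ee_pos: [516.3, 335.0, 158.7]
eef_rot: [[1.0, -0.002, -0.001], [-0.002, -1.0, -0.001], [-0.001, 0.001, -1.0]]
force: [0.3, -0.0, 1.0]
grip_width: 68.6
grasp_force: 0.0
```

```bash
python3 - <<'E'
from h import *
w=capture("wrist");print("wrist",cups(w));p=capture("top");print("top",cups(p))
save(w,"w1",scale=1.2)
to((516.5,340,8));print(monitor.get_state()["grip_width"])
E
```

```text
wrist [(516.9, 340.1, 25.8, np.float64(65.9)), (453.7, 340.0, 22.1, np.float64(65.4)), (483.7, 288.7, 32.5, np.float64(62.1))]
top [(443.4, 260.8, 25.7, np.float64(64.3))]
t 19.35 at [516.5 335.4 158.9] turn [ 0.  0. -0.]
(516.5, 340, 8) shift [  0.   -4.7 150.9]
68.43836746548638
```

View pics/w1.png

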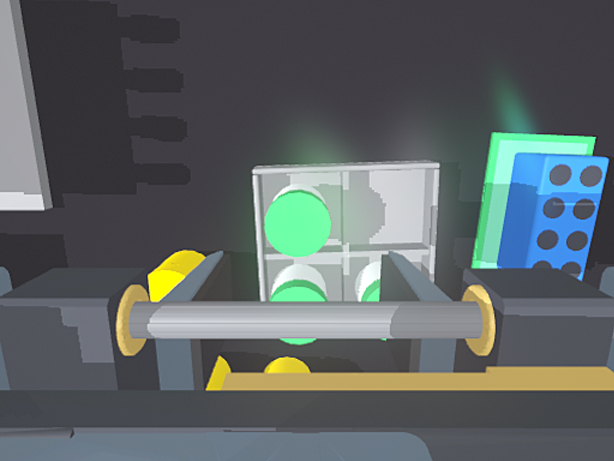

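The wrist view shows the green cup at (298,225), the two others at (298,300) and (372,290), and the block flat on the mat at right. Cup A is at (517,340); grasping by the cap.

Scaled: 149 mm is 0.1987, 148 mm is 0.1973.

Request:
{"api": "drive_tool", "payload": {"motion": [[[0, 0, 0, 0, -0.0067, 0.04, 0.75], [0, 0, 0, 0, -0.0067, 0.0867, 0.75], [0, 0, 0, 0, -0.0067, 0.1267, 0.75], [0, 0, 0, 0, -0.0067, 0.16, 0.75], [0, 0, 0, 0, -0.0067, 0.184, 0.75], [0, 0, 0, 0, -0.0067, 0.1973, 0.75], [0, 0, 0, 0, -0.0067, 0.1987, 0.75], [0, 0, 0, 0, -0.0067, 0.1987, 0], [0, 0, 0, 0, -0.0067, 0.1987, 0], [0, 0, 0, 0, -0.0067, 0.1987, 0], [0, 0, 0, 0, -0.0067, 0.1987, 0], [0, 0, 0, 0, -0.0067, 0.1987, 0], [0, 0, 0, 0, -0.0067, 0.1867, 0], [0, 0, 0, 0, -0.0067, 0.16, 0], [0, 0, 0, 0, -0.0067, 0.12, 0], [0, 0, 0, 0, -0.0067, 0.0733, 0], [0, 0, 0, 0, -0.0067, 0.0267, 0], [0, 0, 0, 0, -0.0067, -0.0133, 0], [0, 0, 0, 0, -0.0067, -0.0267, 0], [0, 0, 0, 0, -0.0067, -0.0267, 0]]], "squeeze": 20}}

```text
time: 21.35
ee_pos: [516.8, 342.3, 180.2]
eef_rot: [[1.0, -0.0, 0.002], [-0.0, -1.0, 0.001], [0.002, -0.001, -1.0]]
force: [0.0, -0.2, -1.0]
grip_width: 51.6
grasp_force: 20.0
```

Request:
{"api": "drive_tool", "payload": {"motion": [[[0, 0, 0, -0.0027, 0.02, 0, 0], [0, 0, 0, -0.0093, 0.06, 0, 0], [0, 0, 0, -0.016, 0.1133, 0, 0], [0, 0, 0, -0.024, 0.1667, 0, 0], [0, 0, 0, -0.0307, 0.22, 0, 0], [0, 0, 0, -0.0373, 0.2733, 0, 0], [0, 0, 0, -0.044, 0.3267, 0, 0], [0, 0, 0, -0.0507, 0.38, 0, 0], [0, 0, 0, -0.0573, 0.4333, 0, 0], [0, 0, 0, -0.064, 0.4867, 0, 0], [0, 0, 0, -0.0707, 0.54, 0, 0], [0, 0, 0, -0.0773, 0.5867, 0, 0], [0, 0, 0, -0.0813, 0.624, 0, 0], [0, 0, 0, -0.0827, 0.6453, 0, 0], [0, 0, 0, -0.0827, 0.6493, 0, 0], [0, 0, 0, -0.0827, 0.6493, 0, 0], [0, 0, 0, -0.0827, 0.6493, 0, 0], [0, 0, 0, -0.0827, 0.6493, 0, 0]]]}}

```text
time: 23.15
ee_pos: [454.0, -144.1, 178.6]
eef_rot: [[1.0, 0.001, -0.001], [0.001, -1.0, 0.0], [-0.001, -0.0, -1.0]]
force: [-0.1, 1.0, 0.4]
grip_width: 51.5
grasp_force: 20.0
```

```bash
python3 - <<'E'
from h import *
p=capture("top");print("top",cups(p));s=capture("scene");W=cloud(s)
B=sel(s,W,"blue",[400,40,40],[620,200,70]);print("block",rect(B),np.median(B[:,2]))
P=sel(s,W,"orange",[300,-420,200],[800,-50,275]);print("edge",P.mean(0))
P=W[(np.abs(W-np.array([454,-147,190]))<np.array([40,40,45])).all(-1)];print("cup low",np.sort(P[:,2])[:8])
to((454,-147,74.5))
E
```

```text
top [(440.6, 339.8, 25.7, np.float64(64.0)), (443.5, 260.9, 25.7, np.float64(64.1))]
block ((517.5530395507812, 128.92623901367188), (51.5440788269043, 115.1235122680664), 87.05096435546875) 52.923537723117875
edge [ 540.8 -298.5  226.1]
cup low [173.1 173.3 173.9 174.1 174.1 174.3 174.4 174.4]
t 23.25 at [ 454.2 -144.3  178.9] turn [-0.  0.  0.]
(454, -147, 74.5) shift [ -0.2   2.8 104.4]
```

Scaled: -140 mm is -0.1867, 104 mm is 0.1387.

Request:
{"api": "drive_tool", "payload": {"motion": [[[0, 0, 0, 0, 0.004, 0.0333, 0], [0, 0, 0, 0, 0.004, 0.0733, 0], [0, 0, 0, 0, 0.004, 0.1067, 0], [0, 0, 0, 0, 0.004, 0.128, 0], [0, 0, 0, 0, 0.004, 0.136, 0], [0, 0, 0, 0, 0.004, 0.1387, 0], [0, 0, 0, 0, 0.004, 0.1387, 0], [0, 0, 0, 0, 0.004, 0.1387, 0], [0, 0, 0, 0, 0.004, 0.1387, 0.75], [0, 0, 0, 0, 0.004, 0.1387, 0.75], [0, 0, 0, 0, 0.004, 0.1387, 0.75], [0, 0, 0, 0, 0.004, 0.1387, 0.75], [0, 0, 0, 0, 0.004, 0.12, 0.75], [0, 0, 0, 0, 0.004, 0.08, 0.75], [0, 0, 0, 0, 0.004, 0.0333, 0.75], [0, 0, 0, 0, 0.004, -0.0133, 0.75], [0, 0, 0, 0, -0.0267, -0.0133, 0.75], [0, 0, 0, 0, -0.08, -0.0133, 0.75], [0, 0, 0, 0, -0.1333, -0.0133, 0.75], [0, 0, 0, 0, -0.1867, -0.0133, 0.75]]]}}

```text
time: 25.25
ee_pos: [454.1, -3.8, 189.0]
eef_rot: [[1.0, -0.001, 0.001], [-0.001, -1.0, -0.0], [0.001, 0.0, -1.0]]
force: [1.6, 0.1, -0.1]
grip_width: 68.3
grasp_force: 0.0
```

```bash
python3 - <<'E'
from h import *
p=capture("top");print("top",cups(p))
to((440.6,340,188),(443.5,261,188))
E
```

```text
top [(440.9, 339.4, 26.1, np.float64(63.9)), (443.4, 260.7, 25.8, np.float64(64.3))]
t 25.3 at [453.8   1.6 189. ] turn [-0. -0.  0.]
(440.6, 340, 188) shift [ -12.4 -338.4    2.7]
(443.5, 261, 188) shift [  -9.7 -259.4    2.3]
```

Scaled: -265 mm is -0.3533, -10.5 mm is -0.014.

Request:
{"api": "drive_tool", "payload": {"motion": [[[0, 0, 0, -0.004, -0.0533, 0, 0.72], [0, 0, 0, -0.008, -0.1067, 0, 0.72], [0, 0, 0, -0.012, -0.1667, 0, 0.72], [0, 0, 0, -0.014, -0.2267, 0, 0.72], [0, 0, 0, -0.014, -0.28, 0, 0.72], [0, 0, 0, -0.014, -0.32, 0, 0.72], [0, 0, 0, -0.014, -0.344, 0.0133, 0.72], [0, 0, 0, -0.014, -0.3533, 0.04, 0.72], [0, 0, 0, -0.014, -0.3533, 0.04, 0.72], [0, 0, 0, -0.014, -0.3533, 0.04, 0.72], [0, 0, 0, -0.014, -0.3533, 0.04, 0.72], [0, 0, 0, -0.014, -0.3533, 0.04, 0.72]]]}}

```text
time: 26.5
ee_pos: [444.5, 259.6, 159.9]
eef_rot: [[1.0, -0.001, 0.002], [-0.001, -1.0, 0.001], [0.002, -0.001, -1.0]]
force: [-0.1, 0.2, 0.3]
grip_width: 65.6
grasp_force: 0.0
```

```bash
python3 - <<'E'
from h import *
w=capture("wrist");print("wrist",cups(w));p=capture("top");print("top",cups(p))
s=capture("scene");print("scene",cups(s));
to((443.5,261,9.5))
E
```

```text
wrist [(443.5, 261.5, 26.0, np.float64(65.9)), (444.8, 328.8, 37.9, np.float64(65.9))]
top [(454.9, -148.9, 26.0, np.float64(129.3))]
scene [(-717.4, 779.7, 53.4, np.float64(323.2)), (456.4, -147.4, 26.8, np.float64(128.6)), (449.0, 261.5, 28.8, np.float64(63.8)), (443.8, 342.8, 27.5, np.float64(63.9))]
t 26.65 at [444.2 259.7 159.5] turn [-0. -0. -0.]
(443.5, 261, 9.5) shift [ -0.8  -1.2 150. ]
```

Scaled: 150 mm is 0.2, 148 mm is 0.1973.

Request:
{"api": "drive_tool", "payload": {"motion": [[[0, 0, 0, -0.0007, -0.0013, 0.04, 0.72], [0, 0, 0, -0.0007, -0.0013, 0.0867, 0.72], [0, 0, 0, -0.0007, -0.0013, 0.1267, 0.72], [0, 0, 0, -0.0007, -0.0013, 0.16, 0.72], [0, 0, 0, -0.0007, -0.0013, 0.184, 0.72], [0, 0, 0, -0.0007, -0.0013, 0.1973, 0.72], [0, 0, 0, -0.0007, -0.0013, 0.2, 0.72], [0, 0, 0, -0.0007, -0.0013, 0.2, 0], [0, 0, 0, -0.0007, -0.0013, 0.2, 0], [0, 0, 0, -0.0007, -0.0013, 0.2, 0], [0, 0, 0, -0.0007, -0.0013, 0.2, 0], [0, 0, 0, -0.0007, -0.0013, 0.2, 0], [0, 0, 0, -0.0007, -0.0013, 0.1867, 0], [0, 0, 0, -0.0007, -0.0013, 0.16, 0], [0, 0, 0, -0.0007, -0.0013, 0.12, 0], [0, 0, 0, -0.0007, -0.0013, 0.0733, 0], [0, 0, 0, -0.0007, -0.0013, 0.0267, 0], [0, 0, 0, -0.0007, -0.0013, -0.0133, 0], [0, 0, 0, -0.0007, -0.0013, -0.0267, 0], [0, 0, 0, -0.0007, -0.0013, -0.0267, 0]]], "squeeze": 20}}

```text
time: 28.65
ee_pos: [443.7, 261.2, 180.1]
eef_rot: [[1.0, -0.0, 0.002], [-0.0, -1.0, 0.001], [0.002, -0.001, -1.0]]
force: [0.5, -0.4, -0.8]
grip_width: 51.2
grasp_force: 20.0
```

Scaled: 408 mm is 0.544, 404 mm is 0.5387.

Request:
{"api": "drive_tool", "payload": {"motion": [[[0, 0, 0, 0.004, 0.02, 0, 0], [0, 0, 0, 0.0107, 0.06, 0, 0], [0, 0, 0, 0.02, 0.1133, 0, 0], [0, 0, 0, 0.0307, 0.1667, 0, 0], [0, 0, 0, 0.0413, 0.22, 0, 0], [0, 0, 0, 0.0507, 0.2733, 0, 0], [0, 0, 0, 0.0613, 0.3267, 0, 0], [0, 0, 0, 0.0707, 0.38, 0, 0], [0, 0, 0, 0.08, 0.4333, 0, 0], [0, 0, 0, 0.0893, 0.48, 0, 0], [0, 0, 0, 0.096, 0.5173, 0, 0], [0, 0, 0, 0.1, 0.5387, 0, 0], [0, 0, 0, 0.1, 0.544, 0, 0], [0, 0, 0, 0.1, 0.544, 0, 0], [0, 0, 0, 0.1, 0.544, 0, 0], [0, 0, 0, 0.1, 0.544, 0, 0], [0, 0, 0, 0.1, 0.544, 0, 0]]]}}

```text
time: 30.35
ee_pos: [518.2, -146.1, 179.1]
eef_rot: [[1.0, 0.001, 0.0], [0.001, -1.0, 0.0], [0.0, -0.0, -1.0]]
force: [-0.1, 0.6, -1.5]
grip_width: 51.6
grasp_force: 20.0
```

```bash
python3 - <<'E'
from h import *
p=capture("top");print("top",cups(p));s=capture("scene");W=cloud(s);print("scene",cups(s))
P=W[(np.abs(W-np.array([519,-147,190]))<np.array([40,40,45])).all(-1)];print("cup low",np.sort(P[:,2])[:8])
to((519,-147.5,74.5))
E
```

```text
top [(454.5, -149.0, 26.2, np.float64(129.2)), (440.6, 339.9, 25.8, np.float64(64.1))]
scene [(-720.7, 776.2, 57.0, np.float64(321.4)), (517.8, -145.1, 31.0, np.float64(232.9)), (455.9, -144.9, 27.0, np.float64(128.6)), (444.3, 340.4, 27.7, np.float64(63.8))]
cup low [173.7 174.  174.9 175.4 175.6 175.9 176.1 176.3]
t 30.45 at [ 518.3 -146.4  179.1] turn [ 0. -0.  0.]
(519, -147.5, 74.5) shift [  0.7   1.1 104.6]
```

Scaled: -140 mm is -0.1867, 104 mm is 0.1387.

Request:
{"api": "drive_tool", "payload": {"motion": [[[0, 0, 0, 0.0009, 0.0013, 0.0333, 0], [0, 0, 0, 0.0009, 0.0013, 0.0733, 0], [0, 0, 0, 0.0009, 0.0013, 0.1067, 0], [0, 0, 0, 0.0009, 0.0013, 0.128, 0], [0, 0, 0, 0.0009, 0.0013, 0.136, 0], [0, 0, 0, 0.0009, 0.0013, 0.1387, 0], [0, 0, 0, 0.0009, 0.0013, 0.1387, 0], [0, 0, 0, 0.0009, 0.0013, 0.1387, 0], [0, 0, 0, 0.0009, 0.0013, 0.1387, 0.75], [0, 0, 0, 0.0009, 0.0013, 0.1387, 0.75], [0, 0, 0, 0.0009, 0.0013, 0.1387, 0.75], [0, 0, 0, 0.0009, 0.0013, 0.1387, 0.75], [0, 0, 0, 0.0009, 0.0013, 0.12, 0.75], [0, 0, 0, 0.0009, 0.0013, 0.08, 0.75], [0, 0, 0, 0.0009, 0.0013, 0.0333, 0.75], [0, 0, 0, 0.0009, 0.0013, -0.0133, 0.75], [0, 0, 0, 0.0009, -0.0267, -0.0133, 0.75], [0, 0, 0, 0.0009, -0.08, -0.0133, 0.75], [0, 0, 0, 0.0009, -0.1333, -0.0133, 0.75], [0, 0, 0, 0.0009, -0.1867, -0.0133, 0.75]]]}}

```text
time: 32.45
ee_pos: [518.8, -5.8, 189.1]
eef_rot: [[1.0, -0.001, 0.001], [-0.001, -1.0, -0.0], [0.001, 0.0, -1.0]]
force: [0.9, -0.3, -0.2]
grip_width: 68.3
grasp_force: 0.0
```

Scaled: -345 mm is -0.46, -328 mm is -0.4373.

Request:
{"api": "drive_tool", "payload": {"motion": [[[0, 0, 0, -0.0133, -0.0533, 0, 0.75], [0, 0, 0, -0.0267, -0.1067, 0, 0.75], [0, 0, 0, -0.04, -0.1667, 0, 0.75], [0, 0, 0, -0.0533, -0.2267, 0, 0.75], [0, 0, 0, -0.0667, -0.2867, 0, 0.75], [0, 0, 0, -0.08, -0.3467, 0, 0.75], [0, 0, 0, -0.0933, -0.4, 0, 0.75], [0, 0, 0, -0.104, -0.4373, 0.0133, 0.75], [0, 0, 0, -0.104, -0.46, 0.04, 0.75], [0, 0, 0, -0.104, -0.46, 0.04, 0.75], [0, 0, 0, -0.104, -0.46, 0.04, 0.75], [0, 0, 0, -0.104, -0.46, 0.04, 0.75], [0, 0, 0, -0.104, -0.46, 0.04, 0.75]]]}}

```text
time: 33.75
ee_pos: [441.7, 337.4, 159.9]
eef_rot: [[1.0, -0.001, 0.001], [-0.001, -1.0, 0.001], [0.001, -0.001, -1.0]]
force: [-0.0, 0.7, 0.5]
grip_width: 68.4
grasp_force: 0.0
```

```bash
python3 - <<'E'
from h import *
w=capture("wrist");print("wrist",cups(w));p=capture("top");print("top",cups(p))
s=capture("scene");print("scene",cups(s));
to((440.6,340,9.5))
E
```

```text
wrist [(440.8, 340.4, 26.0, np.float64(65.9))]
top [(519.2, -148.9, 25.8, np.float64(129.4)), (454.9, -148.5, 26.2, np.float64(129.4))]
scene [(-722.6, 784.1, 58.7, np.float64(321.4)), (489.4, -142.6, 58.7, np.float64(128.5)), (443.7, 340.7, 27.7, np.float64(63.8))]
t 33.9 at [441.5 337.5 159.6] turn [-0. -0. -0.]
(440.6, 340, 9.5) shift [ -1.1  -2.4 150.1]
```

Scaled: 150 mm is 0.2, 148 mm is 0.1973.

Request:
{"api": "drive_tool", "payload": {"motion": [[[0, 0, 0, -0.0011, -0.0035, 0.04, 0.75], [0, 0, 0, -0.0011, -0.0035, 0.0867, 0.75], [0, 0, 0, -0.0011, -0.0035, 0.1267, 0.75], [0, 0, 0, -0.0011, -0.0035, 0.16, 0.75], [0, 0, 0, -0.0011, -0.0035, 0.184, 0.75], [0, 0, 0, -0.0011, -0.0035, 0.1973, 0.75], [0, 0, 0, -0.0011, -0.0035, 0.2, 0.75], [0, 0, 0, -0.0011, -0.0035, 0.2, 0], [0, 0, 0, -0.0011, -0.0035, 0.2, 0], [0, 0, 0, -0.0011, -0.0035, 0.2, 0], [0, 0, 0, -0.0011, -0.0035, 0.2, 0], [0, 0, 0, -0.0011, -0.0035, 0.2, 0], [0, 0, 0, -0.0011, -0.0035, 0.1867, 0], [0, 0, 0, -0.0011, -0.0035, 0.16, 0], [0, 0, 0, -0.0011, -0.0035, 0.12, 0], [0, 0, 0, -0.0011, -0.0035, 0.0733, 0], [0, 0, 0, -0.0011, -0.0035, 0.0267, 0], [0, 0, 0, -0.0011, -0.0035, -0.0133, 0], [0, 0, 0, -0.0011, -0.0035, -0.0267, 0], [0, 0, 0, -0.0011, -0.0035, -0.0267, 0]]], "squeeze": 20}}

```text
time: 35.9
ee_pos: [440.6, 340.9, 180.1]
eef_rot: [[1.0, -0.0, 0.002], [-0.0, -1.0, 0.001], [0.002, -0.001, -1.0]]
force: [0.5, -0.2, -1.1]
grip_width: 51.4
grasp_force: 20.0
```

Scaled: 488 mm is 0.6507, 440 mm is 0.5867.

Request:
{"api": "drive_tool", "payload": {"motion": [[[0, 0, 0, 0.0053, 0.02, 0, 0], [0, 0, 0, 0.0173, 0.06, 0, 0], [0, 0, 0, 0.0333, 0.1133, 0, 0], [0, 0, 0, 0.0493, 0.1667, 0, 0], [0, 0, 0, 0.0653, 0.22, 0, 0], [0, 0, 0, 0.0813, 0.2733, 0, 0], [0, 0, 0, 0.0973, 0.3267, 0, 0], [0, 0, 0, 0.1133, 0.38, 0, 0], [0, 0, 0, 0.1293, 0.4333, 0, 0], [0, 0, 0, 0.1453, 0.4867, 0, 0], [0, 0, 0, 0.16, 0.54, 0, 0], [0, 0, 0, 0.1733, 0.5867, 0, 0], [0, 0, 0, 0.184, 0.624, 0, 0], [0, 0, 0, 0.1893, 0.6453, 0, 0], [0, 0, 0, 0.1893, 0.6507, 0, 0], [0, 0, 0, 0.1893, 0.6507, 0, 0], [0, 0, 0, 0.1893, 0.6507, 0, 0], [0, 0, 0, 0.1893, 0.6507, 0, 0]]]}}

```text
time: 37.7
ee_pos: [581.8, -146.1, 179.0]
eef_rot: [[1.0, 0.001, -0.0], [0.001, -1.0, 0.0], [-0.0, -0.0, -1.0]]
force: [-0.5, 0.2, -0.9]
grip_width: 51.0
grasp_force: 20.0
```

```bash
python3 - <<'E'
from h import *
p=capture("top");print("top",cups(p));s=capture("scene");W=cloud(s);print("scene",cups(s))
J=sel(s,W,"red",[560,-250,75],[750,-60,140]);print("jaw min x",J.min(0),J.max(0))
to((583,-147.5,74.5))
E
```

```text
top [(518.7, -148.8, 25.9, np.float64(129.3)), (455.0, -148.9, 26.1, np.float64(129.2))]
scene [(-716.1, 781.0, 55.8, np.float64(320.8)), (585.0, -145.4, 30.9, np.float64(232.8)), (487.8, -145.0, 60.8, np.float64(128.9))]
jaw min x [ 618.5 -182.4   75.5] [ 653.3 -106.3  137.4]
t 37.8 at [ 582.1 -146.4  179.2] turn [-0. -0.  0.]
(583, -147.5, 74.5) shift [  0.9   1.1 104.7]
```

Scaled: -120 mm is -0.16, 104 mm is 0.1387.

Request:
{"api": "drive_tool", "payload": {"motion": [[[0, 0, 0, 0, 0.0013, 0.0333, 0], [0, 0, 0, 0, 0.0013, 0.0733, 0], [0, 0, 0, 0, 0.0013, 0.1067, 0], [0, 0, 0, 0, 0.0013, 0.128, 0], [0, 0, 0, 0, 0.0013, 0.136, 0], [0, 0, 0, 0, 0.0013, 0.1387, 0], [0, 0, 0, 0, 0.0013, 0.1387, 0], [0, 0, 0, 0, 0.0013, 0.1387, 0], [0, 0, 0, 0, 0.0013, 0.1387, 0.75], [0, 0, 0, 0, 0.0013, 0.1387, 0.75], [0, 0, 0, 0, 0.0013, 0.1387, 0.75], [0, 0, 0, 0, 0.0013, 0.1387, 0.75], [0, 0, 0, 0, 0.0013, 0.12, 0.75], [0, 0, 0, 0, 0.0013, 0.08, 0.75], [0, 0, 0, 0, 0.0013, 0.0333, 0.75], [0, 0, 0, 0, 0.0013, -0.0267, 0.75], [0, 0, 0, 0, 0.0013, -0.0867, 0.75], [0, 0, 0, 0, 0.0013, -0.1467, 0.75], [0, 0, 0, 0, -0.0333, -0.16, 0], [0, 0, 0, 0, -0.0933, -0.16, 0]]]}}

```text
time: 39.8
ee_pos: [583.5, -79.0, 301.9]
eef_rot: [[1.0, -0.004, 0.006], [-0.004, -1.0, -0.002], [0.006, 0.002, -1.0]]
force: [1.5, 0.5, -0.3]
grip_width: 55.6
grasp_force: 0.0
```

Scaled: -150 mm is -0.2, -130 mm is -0.1733.

Request:
{"api": "drive_tool", "payload": {"motion": [[[0, 0, 0, 0, -0.0533, 0, 0], [0, 0, 0, 0, -0.1067, 0, 0], [0, 0, 0, 0, -0.1733, 0, 0], [0, 0, 0, 0, -0.2, 0, 0], [0, 0, 0, 0, -0.2, 0, 0]]]}}

```text
time: 40.3
ee_pos: [581.9, 75.4, 298.8]
eef_rot: [[1.0, 0.004, -0.0], [0.004, -1.0, 0.001], [-0.0, -0.001, -1.0]]
force: [-0.4, -0.7, 0.3]
grip_width: 15.6
grasp_force: 0.0
```

```bash
python3 - <<'E'
from h import *
p=capture("top");print("top",cups(p));W=cloud(p)
P=sel(p,W,"orange",[300,-420,200],[800,-50,275]);print("edge",P.mean(0),P.min(0),P.max(0))
J=sel(p,W,"red",[400,-250,123],[750,-60,140]);print("jaw",rect(J))
s=capture("scene");B=sel(s,cloud(s),"blue",[400,40,40],[620,200,70]);print("block",rect(B),np.median(B[:,2]))
save(p,"top2",scale=1.5)
to((518,-370,300),(518,-370,184),(518,-235,184))
E
```

```text
top []
edge [ 514.4 -301.8  227.6] [ 399.  -312.4  200. ] [ 637.7 -277.2  236.9]
jaw ((0.0, 0.0), (0.0, 0.0), 0.0)
block ((517.6636352539062, 128.80618286132812), (51.436031341552734, 110.13202667236328), 87.11363220214844) 53.13617874219335
t 40.4 at [582.1  72.4 298.9] turn [ 0. -0.  0.]
(518, -370, 300) shift [-64.4 442.4  -0.7]
(518, -370, 184) shift [-64.4 442.3 115.3]
(518, -235, 184) shift [-64.3 307.3 115.2]
```

View pics/top2.png

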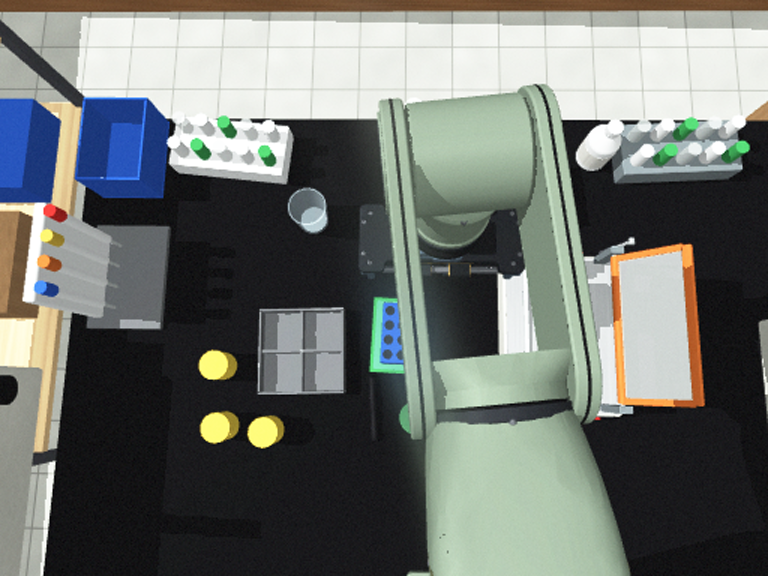

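The top view shows the tray empty at (300,350), the guard open at (655,325), and the arm hiding the bed. I go over to the guard's outer side and check the bed from there before closing.

Scaled: 444 mm is 0.592, 300 mm is 0.4.

Request:
{"api": "drive_tool", "payload": {"motion": [[[0, 0, 0, -0.008, 0.04, 0, 0], [0, 0, 0, -0.016, 0.1, 0, 0], [0, 0, 0, -0.024, 0.16, 0, 0], [0, 0, 0, -0.032, 0.22, 0, 0], [0, 0, 0, -0.04, 0.28, 0, 0], [0, 0, 0, -0.048, 0.34, 0, 0], [0, 0, 0, -0.056, 0.4, 0, 0], [0, 0, 0, -0.064, 0.46, 0, 0], [0, 0, 0, -0.0747, 0.52, 0, 0], [0, 0, 0, -0.0827, 0.5667, 0, 0], [0, 0, 0, -0.0853, 0.592, 0, 0], [0, 0, 0, -0.0853, 0.592, 0, 0], [0, 0, 0, -0.0853, 0.592, 0, 0], [0, 0, 0, -0.0853, 0.592, 0, 0], [0, 0, 0, -0.0853, 0.592, 0, 0]]]}}

```text
time: 41.9
ee_pos: [518.6, -370.0, 299.4]
eef_rot: [[1.0, 0.002, 0.0], [0.002, -1.0, 0.0], [0.0, -0.0, -1.0]]
force: [0.2, 0.4, -0.1]
grip_width: 0.2
grasp_force: 0.0
```

```bash
python3 - <<'E'
from h import *
p=capture("top");print("top",cups(p));W=cloud(p)
P=sel(p,W,"orange",[300,-420,200],[800,-50,275]);print("edge",P.mean(0))
J=sel(p,W,"red",[400,-250,123],[750,-60,140]);print("jaw",rect(J))
B=sel(p,W,"blue",[400,40,40],[620,200,70]);print("block",rect(B),np.median(B[:,2]))
s=capture("scene");save(s,"sc4",[100,100,310,250],3.8)
to((518,-370,184),(518,-215,184))
E
```

```text
top [(582.7, -149.0, 25.9, np.float64(129.4)), (520.1, -149.0, 26.2, np.float64(129.2)), (454.9, -148.6, 26.0, np.float64(129.3))]
edge [ 514.5 -301.8  227.6]
jaw ((631.0895385742188, -147.2084503173828), (29.07988929748535, 75.73784637451172), 0.41599932312965393)
block ((514.59912109375, 126.0926513671875), (49.252254486083984, 107.69276428222656), 87.85382080078125) 53.38246608395963
t 42.0 at [ 518.5 -370.3  299.4] turn [ 0. -0.  0.]
(518, -370, 184) shift [ -0.5  -0.3 115.4]
(518, -215, 184) shift [  -0.3 -155.3  115.3]
```

View pics/sc4.png

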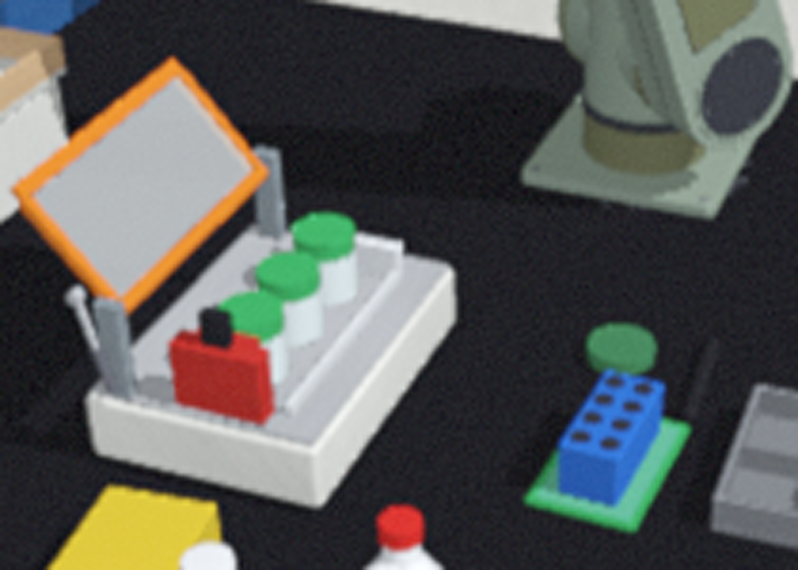

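The picture shows three green-capped cups upright at (325,255), (290,295) and (250,330) between fence and jaw, with the jaw open. The block sits flat and centred on the mat at (612,435). Now I push the guard closed from outside.

Scaled: -160 mm is -0.2133, -154 mm is -0.2053.

Request:
{"api": "drive_tool", "payload": {"motion": [[[0, 0, 0, 0, 0, 0.0533, 0], [0, 0, 0, 0, 0, 0.1067, 0], [0, 0, 0, 0, 0, 0.1547, 0], [0, 0, 0, 0, 0, 0.1547, 0], [0, 0, 0, 0, -0.0267, 0.1547, 0], [0, 0, 0, 0, -0.0467, 0.1547, 0], [0, 0, 0, 0, -0.0613, 0.1547, 0], [0, 0, 0, 0, -0.076, 0.1547, 0], [0, 0, 0, 0, -0.0907, 0.1547, 0], [0, 0, 0, 0, -0.1053, 0.1547, 0], [0, 0, 0, 0, -0.12, 0.1547, 0], [0, 0, 0, 0, -0.1347, 0.1547, 0], [0, 0, 0, 0, -0.1493, 0.1547, 0], [0, 0, 0, 0, -0.164, 0.1547, 0], [0, 0, 0, 0, -0.1787, 0.1547, 0], [0, 0, 0, 0, -0.1933, 0.1547, 0], [0, 0, 0, 0, -0.2053, 0.1547, 0], [0, 0, 0, 0, -0.2133, 0.1547, 0], [0, 0, 0, 0, -0.2133, 0.1547, 0], [0, 0, 0, 0, -0.2133, 0.1547, 0]]]}}

```text
time: 44.0
ee_pos: [518.2, -211.5, 182.9]
eef_rot: [[1.0, -0.0, -0.0], [-0.0, -1.0, -0.0], [-0.0, 0.0, -1.0]]
force: [0.1, -1.3, -0.2]
grip_width: 0.5
grasp_force: 0.0
```

Scaled: 180 mm is 0.24, 150 mm is 0.2.

Request:
{"api": "drive_tool", "payload": {"motion": [[[0, 0, 0, 0, 0, -0.0267, 0], [0, 0, 0, 0, 0.0267, -0.08, 0], [0, 0, 0, 0, 0.08, -0.1333, 0], [0, 0, 0, 0, 0.1467, -0.1467, 0], [0, 0, 0, -0.04, 0.2, -0.1467, 0], [0, 0, 0, -0.08, 0.24, -0.1467, 0], [0, 0, 0, -0.08, 0.24, -0.1467, 0], [0, 0, 0, -0.08, 0.24, -0.1467, 0], [0, 0, 0, -0.08, 0.24, -0.1467, 0], [0, 0, 0, -0.08, 0.24, -0.1467, 0], [0, 0, 0, -0.08, 0.24, -0.1467, 0]]]}}

```text
time: 45.1
ee_pos: [458.9, -390.4, 293.0]
eef_rot: [[1.0, 0.002, 0.0], [0.002, -1.0, 0.0], [0.0, -0.0, -1.0]]
force: [-0.3, 0.3, -0.5]
grip_width: 0.7
grasp_force: 0.0
```

```bash
python3 - <<'E'
from h import *
p=capture("top");print("top",cups(p));W=cloud(p)
for n,q in(("top",p),("scene",capture("scene"))):
    P=sel(q,cloud(q),"orange",[300,-420,200],[800,-50,275]);print("edge",P.mean(0),P.min(0),P.max(0))
B=sel(p,W,"blue",[400,40,40],[620,200,70]);print("block",rect(B),np.median(B[:,2]))
J=sel(p,W,"red",[400,-250,123],[750,-60,140]);print("jaw",rect(J))
save(q,"sc5",[60,60,316,252],3.1)
E
```

```text
top [(582.0, -149.5, 26.0, np.float64(129.2)), (519.2, -149.1, 26.1, np.float64(129.2)), (454.8, -148.6, 25.9, np.float64(129.3))]
edge [ 516.4 -159.9  229.8] [ 398.9 -188.3  200.1] [ 637.4 -152.5  236.4]
edge [ 550.4 -156.4  228.5] [ 400.9 -182.6  200.7] [ 641.6 -149.1  235.4]
block ((514.59228515625, 126.17277526855469), (49.318050384521484, 107.59745788574219), 87.70308685302734) 53.19777863385116
jaw ((631.2088012695312, -146.57211303710938), (28.717283248901367, 75.17664337158203), 0.5786034464836121)
```

View pics/sc5.png

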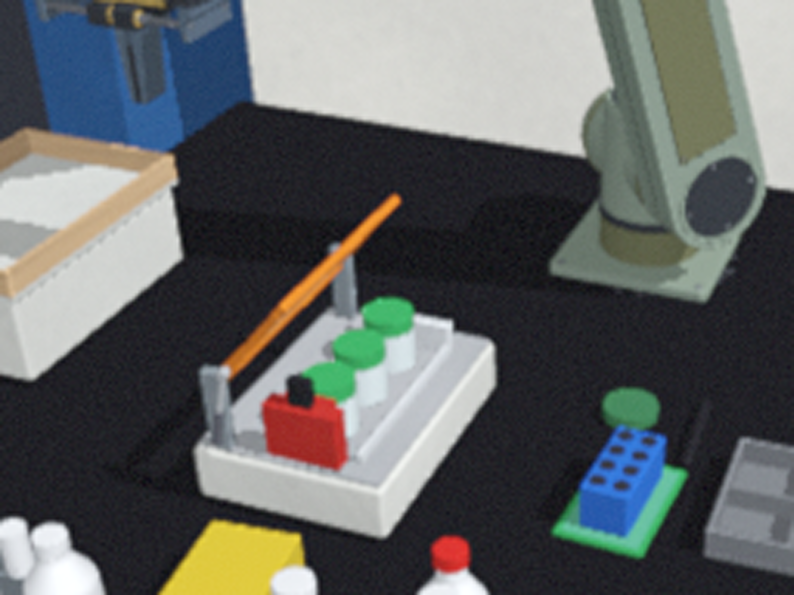

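The guard is closed (edge from (225,370) to (398,200)) over three upright cups. The jaw is open, the block is on the mat and the gripper is clear. Handing in.

```bash
python3 -c "
from cell import close_job
print(close_job())"
```

```text
the job is handed in; nothing more can be done
None
```

The job is handed in at about 45 s of the 210 s: the guard is closed over the three upright green-capped cups, the jaw is left open (94.4 mm of its 95 mm travel by camera), and the blue block is flat on the middle of the mat; the first guard push missed because the fingertips sit about 29 mm above the reported TCP, and I saw nothing else disturbed.

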